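# Tighten the projector's foot nut between its ribs

### The arm

A 6-joint arm with a two-finger parallel gripper is mounted at the origin on the work surface. World frame = base frame: x ahead of the robot, y to its left, z up, the work surface at z = 0. Lengths are in m, angles in rad, forces in N, time in s.
With the tool pointing down it reaches from about 0.35 to 0.775 m from the base axis. Payload 7.3 kg.
Tool frame: the origin (TCP) lies at the very end of the fingers, on their centre line; the grasp point (between the pads) lies 19 mm behind it; z points along the fingers, y is the direction in which the jaws open and shut (so a half turn about z gives the same grasp; the last joint's range is limited). The gripper opens to 92 mm and grips with 3 to 60 N. Pads are 19 mm wide; open, the fingers measure 130 mm over their backs; the gripper's body (75 mm by 190 mm) begins 47 mm behind the grasp point.
Start: joints at [-1.34, 0.342, 1.524, -0, 1.275, -0.146], TCP at [0.193, -0.488, 0.227] pointing down, gripper open.
Joint ranges: [-2.53, 2.53], [-0.77, 2.02], [0.04, 2.7], [-1, 4.14], [0.28, 2.66], [-3.11, 3.11]. Speed limits (rad/s): [2.57, 2.57, 3.14, 3.14, 3.14, 3.14].

### API

Orientations are given as [roll, pitch, yaw] about the fixed x, y, z axes, in that order (R = Rz(yaw) Ry(pitch) Rx(roll)).
In Python, from cell import robot gives the robot as it stands.
- The arm moves only by the tool apply_moves, never from a script. Its argument "plan" is a list of rows, each an object of numbers: "tx", "ty", "tz": the shift along the tool's x, y, z in m; "yaw": the turn about the tool's z in rad; "grip": the opening, from -1 (shut) to 1 (fully open), so that 0 is half open. In form: [{"tx": .., "ty": .., "tz": .., "yaw": .., "grip": ..}, ...]. A call has 1 to 8 rows; each row is the pose to reach, as a shift and turn from the pose commanded when the call began, along the tool's axes at that moment; what a row does not reach only later rows make up. A row lasts 1/8 s, in which the tool goes at most 62.5 mm and 10.7 degrees, less where a joint would pass 70% of its speed; a pose out of reach is approached as far as the arm can. A call with a gripper value outside its range is refused whole. The fingers move at their own pace and stop on an object; "force" is the grip in N (left out, the last holds). Time passes only in rows, so rows that repeat a pose let the fingers close. It gives the time, the measured TCP pose, the force and the opening at its end, in the units of the state.
- robot.observe(): the state, without advancing time (a new reading comes with each control period).
- robot.read_camera(name): name is "side" or "top" or "wrist"; returns (picture, depth): 400x640x3 uint8, red, green, blue; 400x640 float32, m along the optical axis (not along the pixel's ray), 0 where there is no reading.
- robot.get_calibration(name): a dict with "camera_matrix" (3x3 intrinsics, pixels), "R" (3x3) and "t" (3): a world point X has camera coordinates R X + t. Camera axes: x right, y down, z forward; pixel columns grow to the right and rows downward; lengths in m; the calibration is good to about 2 mm. A picture is of the moment at which its call begins: read the wrist's pose just before it. get_calibration takes no time and is no camera call; for the wrist camera it gives the pose at the moment of the call.
- robot.hand_in(): hands the job in, once; it reports no verdict.
Trained networks look in the newest picture that a camera, given by its name, has taken for a name from the list of things; names that differ only in an ending like _2 or _b are one class to them, and where a whole thing is asked for, a point or a joint stands for the part that bears it (a point fixed in the world has none). Each returns a list of dicts, best first, with "confidence" (0 to 1); they miss things now and then, are a little off and sometimes report something else, mostly with a low value. They report only what shows in the picture. A call takes as long as a camera call. They do not tell look-alikes from the thing itself.
- robot.outline_of(label, camera): "region" (400x640 bool, what is visible of it) and "pixel" ([row, column] in pixels, amid what is visible of it).
- robot.tip_of(label, camera): "pixel" ([row, column] in pixels: a listed point, or the origin of a listed thing).
The state is a dict: "time": time; "qpos": joint angles; "qvel": joint speeds; "joint_efforts": joint torques, N m; "tool_pos": TCP position; "tool_rot": TCP orientation; "contact_force": force on the tool from outside, world axes, zero at the start; "torque": the same for the moment, N m; "opening": finger opening in m.
Only numpy, scipy, OpenCV 4.12 (cv2) and the standard library are available. Lean on these libraries where they do the work, as an engineer would, in place of code of your own. Each camera call takes 0.05 s, during which the arm holds its last target.

### The job

With the ring spanner from the mat, tighten the brass nut on the projector's foot clockwise (seen from above) until it comes up against its stop and the yellow stripe on the nut lines up with the red stripe on the foot plate. The two ribs leave room for only a short swing, so lift the spanner off, bring it back and seat it on the nut again as often as needed; turn the nut only with the spanner, never with the gripper. Then lay the spanner back flat on the mat (do not drop it), and leave the canister, helix, turret and nut driver where they are.

Things in the scene. Friction and masses are not known exactly. Their poses are not given: they have to be found in the camera images.
- mount: Fixed olive-green slide projector with a grey cast foot plate. Origin on the nut's axis at table height, z up. Foot plate: x -95 to 95, y -70 to 100 mm, top at z = 20 mm. Projector: x -110 to 140 mm (lens to 185), y 80 to 320 mm, up to 155 mm high. A 6 mm wide red stripe on the plate runs out from the nut along +x.
- swing (a point): Point on the foot plate's top, 62 mm from the nut's axis along the mount's -y, midway between two grey upright ribs; axes as the mount's. The ribs (8 mm thick, top 65 mm above the table, 39 to 85 mm from the nut's axis) stop the seated spanner when its handle points 40 degrees to either side of the mount's -y.
- nut_top (a point): Centre of the brass nut's flat top, 39 mm above the table, turning with it. x axis along the yellow stripe, which points at the middle of a flat; z up. Hexagon 36 mm across flats from 20 to 34 mm above the table, then a 5 mm high cone (radius 18 to 14 mm) that guides the spanner; a stud end 18 mm wide stands 3 mm higher.
- nut (a joint): Turn of the nut in rad, growing clockwise from above. 2.15 is the stop, where the yellow stripe lines up with the red (stripe direction = 2.15 minus this value, counter-clockwise from the mount's +x). Starts between 0 and 0.5, stays where it is left, needs about 0.3 N m (2.5 N at the handle) to turn.
- spanner_grip (a point): Grip point of the loose ring spanner (about 0.25 kg, 207 mm long): in its walnut handle, 125 mm from the ring's centre, 12.5 mm above the spanner's flat underside. x axis from ring to handle end, z up. The handle is 18 mm wide, 25 mm high, from 95 to 180 mm from the ring's centre.
- spanner_head (a point): Centre of the steel ring, 7 mm above the underside; axes as spanner_grip. Ring 14 mm high, 55 mm outside; hexagonal through-hole 39 mm across flats (1.5 mm and 9 degrees of play each way), a flat facing the handle: it fits when the handle points along the nut's x axis or a multiple of 60 degrees from it. Seated, it rests on the plate, this point 27 mm above the table. Shank 13 mm wide.
- mat: Dark rubber tool mat fixed on the table, 150 mm (its x) by 270 mm (its y), 3 mm thick; origin at the centre of its underside. The spanner lies on it at the start, handle roughly along the mat's -y.
- canister: Aluminium screw-top canister, 74 mm across, 108 mm high, loose; origin at the centre of its underside. To be left alone.
- helix: Brass focusing helix, 60 mm across, 42 mm high, loose; origin at the centre of its underside. To be left alone.
- turret: Black bakelite lens turret, 84 mm across, 48 mm high, loose; origin at the centre of its underside. To be left alone.
- nutdriver: Nut driver with a walnut handle, 207 mm long along its x, 28 mm thick, loose; origin below its middle on the table. To be left alone.
There are look-alikes about, which are no part of the job. Of the things that look like the part that bears spanner_grip, the smallest one is meant.

How it is judged:
By the outcome, as a careful person would: the job done as asked, in the order asked, and still so for the second after the job is handed in, with the robot touching nothing.
It also fails if it takes over 72 s, if anything falls off the work surface, if the arm or the gripper's body presses on something with over 40 N, if the wrist force passes 120 N, or if a joint passes its speed limit or range.

## Working session

There is one attempt and no reset: what is moved stays moved. The work goes in short steps, Python scripts to look and compute and a tool call to move; the robot and the scene stay as the last step left them, time stands still between calls to the robot, and variables do not carry over. Pictures are saved under pics/ and viewed, and the job is handed in when it is done.

Besides the shell and the picture viewer there is one more tool, called as a command line: name --argument value ..., lists and objects as JSON in quotes. apply_moves: Moves the arm, as the interface text tells. Its arguments: {"type":"object","properties":{"plan":{"type":"array","items":{"type":"object","properties":{"tx":{"type":"number"},"ty":{"type":"number"},"tz":{"type":"number"},"yaw":{"type":"number"},"grip":{"type":"number"}}}},"force":{"type":"number"}},"required":["plan"]}

```bash
mkdir -p pics; ls; cat > h.py <<'E'
import numpy as np, cv2
from cell import robot
def save(n,im,crop=None,s=1):
    if crop: im=im[crop[0]:crop[1],crop[2]:crop[3]]
    im=cv2.cvtColor(im,cv2.COLOR_RGB2BGR)
    if s!=1: im=cv2.resize(im,None,fx=s,fy=s,interpolation=cv2.INTER_CUBIC)
    cv2.imwrite('pics/'+n+'.png',im)
def ray(cal,rc):
    K=np.array(cal['camera_matrix']);R=np.array(cal['R']);t=np.array(cal['t'])
    d=R.T@np.linalg.inv(K)@np.array([rc[1],rc[0],1.]); return -R.T@t,d
def atz(cal,rc,z):
    o,d=ray(cal,rc); return o+d*(z-o[2])/d[2]
def atd(cal,rc,dep):
    o,d=ray(cal,rc); return o+d*dep
def proj(cal,X):
    K=np.array(cal['camera_matrix']);R=np.array(cal['R']);t=np.array(cal['t'])
    p=K@(R@np.array(X)+t); return p[1]/p[2],p[0]/p[2]
def cloud(cal,dep):
    K=np.array(cal['camera_matrix']);R=np.array(cal['R']);t=np.array(cal['t'])
    v,u=np.mgrid[0:dep.shape[0],0:dep.shape[1]]
    P=np.stack([(u-K[0,2])/K[0,0]*dep,(v-K[1,2])/K[1,1]*dep,dep],-1)
    return (P-t)@R
E
python3 - <<'E'
from h import *
for c in ['top','side','wrist']:
    im,d=robot.read_camera(c); save(c+'0',im); np.savez('pics/'+c+'0.npz',im=im,d=d)
    cal=robot.get_calibration(c); print(c,np.round(-np.array(cal['R']).T@cal['t'],3))
    for l in ['spanner_grip','spanner_head','nut_top','swing','mount','mat','nutdriver','canister','helix','turret']:
        for r in robot.tip_of(l,c)[:3]:
            print(l,np.round(r['pixel'],1),round(r['confidence'],2), np.round(atd(cal,r['pixel'],d[int(r['pixel'][0]),int(r['pixel'][1])]),3))
print(robot.observe())
E
```

```text
pics
top [ 0.321 -0.012  1.325]
spanner_grip [237.8 249.1] 0.82 [0.278 0.247 0.036]
spanner_grip [184.9 418.6] 0.79 [ 0.48  -0.348  0.025]
spanner_grip [246.7 392.6] 0.79 [ 0.261 -0.255  0.038]
spanner_head [179.1 380.8] 0.61 [ 0.501 -0.217  0.004]
spanner_head [281.  219.1] 0.59 [ 0.12   0.356 -0.001]
spanner_head [293.4 420.1] 0.51 [ 0.221 -0.167  0.734]
nut_top [150.  289.2] 0.51 [0.592 0.114 0.044]
swing [148.1 309.3] 0.94 [0.606 0.044 0.018]
swing [154.8 287.8] 0.42 [0.576 0.119 0.039]
mount [148.5 294.1] 0.7 [0.6   0.098 0.036]
mount [179.4 381.8] 0.45 [ 0.5   -0.221  0.004]
mat [182.6 402.2] 0.88 [ 0.488 -0.291  0.019]
nutdriver [209. 471.] 0.6 [ 0.4   -0.539  0.005]
canister [205.3 173.7] 0.72 [0.384 0.509 0.064]
helix [106.1 363. ] 0.78 [ 0.759 -0.145  0.038]
turret [157.4 472.5] 0.8 [ 0.578 -0.527  0.052]
side [-0.019 -1.014  1.185]
spanner_grip [305.1 389.1] 0.95 [ 0.464 -0.361  0.026]
spanner_head [354.1 259.2] 0.86 [ 0.106 -0.344 -0.001]
spanner_head [269.9 377.3] 0.71 [ 0.503 -0.227 -0.001]
spanner_head [182.  195.6] 0.64 [0.083 0.025 0.283]
nut_top [385.  405.3] 0.21 [
[... 464 characters left out ...]
-0.549 -0.001]
{'time': 1.65, 'qpos': array([-1.34000621e+00,  3.42007562e-01,  1.52410229e+00,  1.85696167e-05,
        1.27538691e+00, -1.45995802e-01]), 'qvel': array([ 4.01543699e-05, -1.04136308e-04,  7.84730663e-04,  2.61475090e-03,
       -1.07021671e-03, -3.97838437e-04]), 'joint_efforts': array([-1.27578449e-03, -4.31128228e+01, -2.44477236e+01,  7.15677137e-02,
        4.82160458e-02,  7.98161153e-06]), 'tool_pos': array([ 0.19319856, -0.48818368,  0.22673578]), 'tool_rot': array([ 3.14149520e+00, -3.62652671e-06,  3.76780518e-01]), 'contact_force': array([0.14315332, 0.31026242, 0.13343952]), 'torque': array([ 0.06187275, -0.01463871,  0.02140423]), 'opening': 0.09191856750703739}
```

View pics/top0.png

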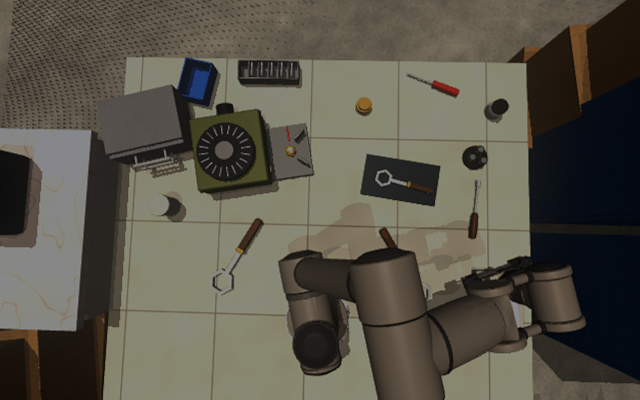

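View pics/side0.png

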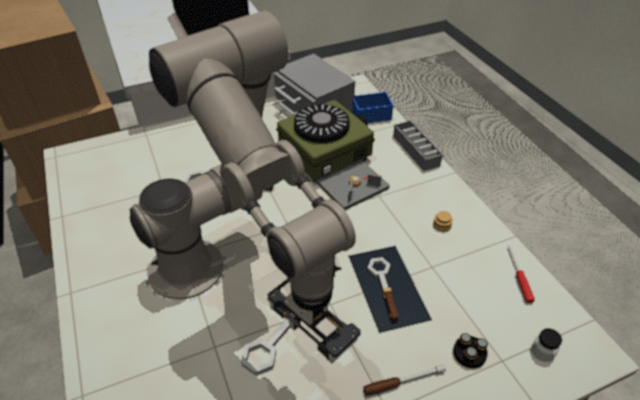

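```bash
python3 - <<'E'
from h import *
z=np.load('pics/top0.npz'); save('top0_mat',z['im'],(140,230,360,480),6); save('top0_nut',z['im'],(110,190,240,350),7)
E
```

```text
(no output)
```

View pics/top0_mat.png

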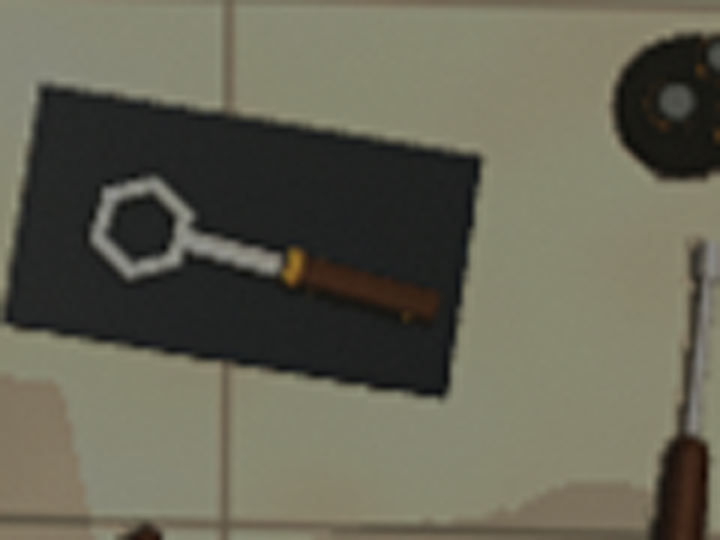

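View pics/top0_nut.png

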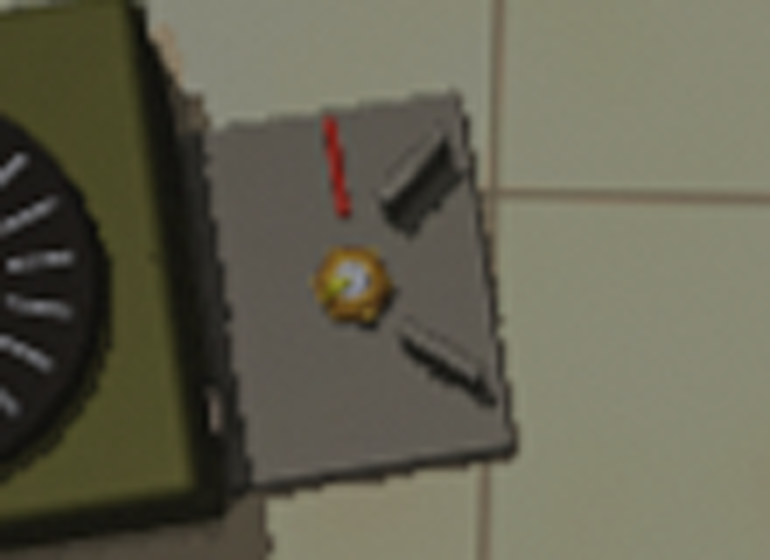

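```bash
cat >> h.py <<'E'
def delta(target,yaw=None,st=None):
    "tool-axes shift to a world TCP target; yaw world target"
    st=st or robot.observe(); p=st['tool_pos']; y=st['tool_rot'][2]
    d=np.array(target)-p
    out=[d[0]*np.cos(y)+d[1]*np.sin(y), d[0]*np.sin(y)-d[1]*np.cos(y), -d[2]]
    dy=None if yaw is None else -((yaw-y+np.pi)%(2*np.pi)-np.pi)
    return np.round(out,4),dy
E
python3 - <<'E'
from h import *
c=robot.get_calibration('top')
h=atz(c,(178,383.3),.012);e=atz(c,(190.5,432.5),.02); print(h,e,np.linalg.norm(e-h),np.degrees(np.arctan2(*(e-h)[1::-1])))
n=atz(c,(110+283/7,240+352/7),.04);print('nut',n)
r0=atz(c,(110+215/7,240+345/7),.02);r1=atz(c,(110+118/7,240+329/7),.02);print(r0,r1,np.degrees(np.arctan2(*(r1-r0)[1::-1])))
print(robot.get_calibration('wrist')['camera_matrix'])
u=(h-e)/np.linalg.norm(h-e); yaw=np.arctan2(u[1],u[0])
print(delta(np.r_[(h-u*.13)[:2],.2],yaw))
E
```

```text
[ 0.50382661 -0.22467238  0.012     ] [ 0.46187115 -0.39805794  0.02      ] 0.17856879732095615 -103.60283278025686
nut [0.59144697 0.11095052 0.04      ]
[0.63128309 0.11760635 0.02      ] [0.68231791 0.12753804 0.02      ] 11.012472180968139
[[340.32457054   0.         319.73548348]
 [  0.         340.32457054 200.65418573]
 [  0.           0.           1.        ]]
(array([ 0.3109, -0.0246,  0.0267]), np.float64(-0.9566015887978496))
```

The candidates are three ring spanners. One is on the mat (ring 178,383; handle end 190,432), one lies at left (ring 281,219; about 190 mm from ring to grip), and one is half hidden under the arm (ring about 293,420). The mat one measures 179 mm from ring centre to handle end, against 180 mm given. It is also the smallest, so it is the one meant. The crop `top0_mat` confirms it. I'm moving above it for a wrist view.

apply_moves --plan '[{"tx":0.05,"ty":-0.004,"tz":0,"yaw":-0.16,"grip":1},{"tx":0.105,"ty":-0.01,"tz":0,"yaw":-0.32,"grip":1},{"tx":0.16,"ty":-0.013,"tz":0,"yaw":-0.48,"grip":1},{"tx":0.215,"ty":-0.017,"tz":0.0,"yaw":-0.64,"grip":1},{"tx":0.27,"ty":-0.021,"tz":0.01,"yaw":-0.8,"grip":1},{"tx":0.311,"ty":-0.025,"tz":0.02,"yaw":-0.957,"grip":1},{"tx":0.311,"ty":-0.025,"tz":0.027,"yaw":-0.957,"grip":1},{"tx":0.311,"ty":-0.025,"tz":0.027,"yaw":-0.957,"grip":1}]' --force 40

```text
time: 2.65
tool_pos: [0.4726, -0.3504, 0.199]
tool_rot: [-3.14, -0.0, 1.333]
contact_force: [0.6, -0.7, 1.0]
opening: 0.0917
```

```bash
python3 - <<'E'
from h import *
im,d=robot.read_camera('wrist'); cal=robot.get_calibration('wrist'); save('w1',im); np.savez('pics/w1.npz',im=im,d=d)
print({k:np.round(v,3) for k,v in robot.observe().items() if k in('time','tool_pos','tool_rot')})
for l in ['spanner_grip','spanner_head']:
    for r in robot.tip_of(l,'wrist')[:2]:
        p=r['pixel'];print(l,np.round(p,1),round(r['confidence'],2),atz(cal,p,.0155 if 'grip' in l else .010), d[int(p[0]),int(p[1])])
# top-surface points of the handle
P=cloud(cal,d); 
m=(P[...,2]>.022)&(P[...,2]<.034)&(d>0)&(abs(P[...,0]-.48)<.06)&(P[...,1]<-.3)&(P[...,1]>-.42)
q=P[m]; print(len(q)); c=q.mean(0); u,s,v=np.linalg.svd(q[:,:2]-c[:2],full_matrices=False)
a=(q[:,:2]-c[:2])@v.T; print(c,np.degrees(np.arctan2(v[0,1],v[0,0])),a.min(0),a.max(0),v, np.median(q[:,2]))
E
```

```text
{'time': np.float64(2.7), 'tool_pos': array([ 0.472, -0.351,  0.2  ]), 'tool_rot': array([-3.141,  0.   ,  1.332])}
spanner_grip [171.7 321.9] 0.81 [ 0.47508827 -0.34685137  0.0155    ] 0.33713484
spanner_grip [142.2  83. ] 0.72 [ 0.25032381 -0.26110171  0.0155    ] 0.31923166
spanner_head [256.1   3.8] 0.59 [ 0.10208786 -0.35795012  0.01      ] 0.39832464
1625
[ 0.47291489 -0.3506945   0.02704873] -104.75097636334841 [-0.04370751 -0.00922287] [0.04956602 0.00928257] [[-0.25461843 -0.9670416 ]
 [ 0.9670416  -0.25461843]] 0.027269278770439484
```

View pics/w1.png

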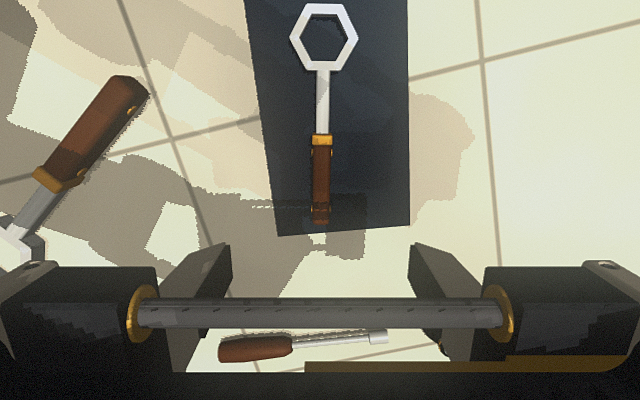

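```bash
python3 - <<'E'
from h import *
z=np.load('pics/w1.npz'); im,d=z['im'],z['d']; cal=robot.get_calibration('wrist')
P=cloud(cal,d)
m=(P[...,2]>.012)&(P[...,2]<.022)&(d>0)&(P[...,0]>.45)&(P[...,0]<.56)&(P[...,1]>-.27)&(P[...,1]<-.15)&(im.min(-1)>120)
m[90:]=False
c,r=cv2.minEnclosingCircle(np.argwhere(m)[:,::-1].astype(np.float32)); print(c,r)
h=atz(cal,(c[1],c[0]),.017); print(h, np.median(P[m][:,2]))
hc=np.array([.4729,-.3507]); u=hc-h[:2]; print(np.linalg.norm(u),np.degrees(np.arctan2(u[1],u[0])))
u/=np.linalg.norm(u); g=h[:2]+u*.13
print(g,delta(np.r_[g,.0065],np.arctan2(-u[1],-u[0])))
E
```

```text
(322.7868957519531, 44.74570846557617) 44.63114547729492
[ 0.50408384 -0.23192116  0.017     ] 0.017178468264853766
0.12280409211151047 -104.71028772090989
[ 0.47107273 -0.35766004] (array([-0.0064,  0.0002,  0.1938]), np.float64(0.01745403575945481))
```

apply_moves --plan '[{"tx":0,"ty":0.001,"tz":0.05,"yaw":0.018,"grip":1},{"tx":0,"ty":0.001,"tz":0.1,"yaw":0.018,"grip":0.3},{"tx":0,"ty":0.001,"tz":0.15,"yaw":0.018,"grip":0},{"tx":0,"ty":0.001,"tz":0.18,"yaw":0.018,"grip":0},{"tx":0,"ty":0.001,"tz":0.193,"yaw":0.018,"grip":0},{"tx":0,"ty":0.001,"tz":0.193,"yaw":0.018,"grip":0},{"tx":0,"ty":0.001,"tz":0.193,"yaw":0.018,"grip":-1},{"tx":0,"ty":0.001,"tz":0.193,"yaw":0.018,"grip":-1}]' --force 50

```text
time: 3.8
tool_pos: [0.4748, -0.3514, 0.0082]
tool_rot: [3.139, 0.001, 1.316]
contact_force: [-0.4, -0.4, 0.3]
opening: 0.0304
```

apply_moves --plan '[{"grip":-1},{"grip":-1}]'

```text
schema error: expected keys tx, ty, tz, yaw, grip
```

apply_moves --plan '[{"tx":0,"ty":0,"tz":0,"yaw":0,"grip":-1},{"tx":0,"ty":0,"tz":0,"yaw":0,"grip":-1},{"tx":0,"ty":0,"tz":0,"yaw":0,"grip":-1},{"tx":0,"ty":0,"tz":-0.02,"yaw":0,"grip":-1},{"tx":0,"ty":0,"tz":-0.06,"yaw":0,"grip":-1},{"tx":0,"ty":0,"tz":-0.1,"yaw":0,"grip":-1},{"tx":0,"ty":0,"tz":-0.1,"yaw":0,"grip":-1}]' --force 50

```text
time: 4.68
tool_pos: [0.4756, -0.352, 0.1096]
tool_rot: [3.136, 0.003, 1.316]
contact_force: [0.6, 0.6, -2.8]
opening: 0.0174
```

```bash
python3 - <<'E'
from h import *
im,d=robot.read_camera('wrist'); cal=robot.get_calibration('wrist'); save('w2',im); np.savez('pics/w2.npz',im=im,d=d)
s=robot.observe();print({k:np.round(v,4) for k,v in s.items() if k in('time','tool_pos','tool_rot','opening','contact_force','torque')})
print(np.round(-np.array(cal['R']).T@cal['t'],4),np.round(cal['R'],3))
E
```

```text
{'time': np.float64(4.725), 'tool_pos': array([ 0.4744, -0.351 ,  0.1073]), 'tool_rot': array([3.1399e+00, 1.0000e-03, 1.3158e+00]), 'contact_force': array([-0.3765, -0.4076, -2.1511]), 'torque': array([-0.1712, -0.0111,  0.0035]), 'opening': np.float64(0.0177)}
[ 0.4951 -0.2691  0.2643] [[ 0.968 -0.252  0.002]
 [-0.24  -0.92   0.31 ]
 [-0.077 -0.3   -0.951]]
```

View pics/w2.png

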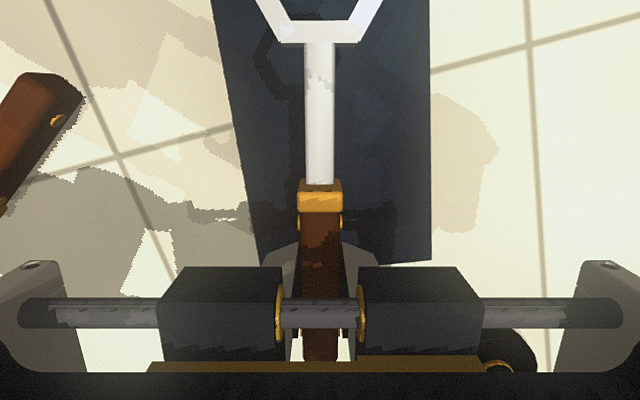

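```bash
python3 - <<'E'
from h import *
z=np.load('pics/w2.npz'); im,d=z['im'],z['d']; cal=robot.get_calibration('wrist'); s=robot.observe()
save('w2c',im,(0,120,230,400),4.5)
P=cloud(cal,d); y=s['tool_rot'][2]; p=s['tool_pos']
D=P-p; T=np.stack([D[...,0]*np.cos(y)+D[...,1]*np.sin(y),D[...,0]*np.sin(y)-D[...,1]*np.cos(y),-D[...,2]],-1)
for r in list(range(4,200,14)):
    m=(np.abs(T[r,:,1])<.03)&(T[r,:,2]<.03)&(d[r]>0)
    if m.any():
        c=np.where(m)[0]; t=T[r][m]; print(r,c.min(),c.max(),len(c),np.round(t.mean(0)*1e3,1),np.round([t[:,1].min()*1e3,t[:,1].max()*1e3],1))
E
```

```text
4 258 379 48 [116.   -0.9  -8.1] [-24.3  22.5]
18 266 371 46 [111.1  -0.9  -8.3] [-21.4  19.7]
32 273 364 92 [106.1  -0.9  -8.1] [-18.9  16.9]
46 284 354 70 [101.8  -0.5  -1.7] [-16.   14.5]
60 303 334 32 [95.9 -0.9 -8. ] [-7.3  5.4]
74 304 334 31 [90.6 -0.7 -8. ] [-7.   5.5]
88 304 334 31 [85.1 -0.7 -7.9] [-7.   5.5]
102 304 334 31 [79.5 -0.7 -8.1] [-7.1  5.6]
116 304 333 30 [73.8 -1.  -8.1] [-7.2  5.2]
130 305 333 29 [67.9 -0.8 -8.2] [-6.8  5.3]
144 305 333 29 [61.9 -0.8 -8.2] [-6.9  5.4]
158 305 333 29 [55.8 -0.8 -8.3] [-7.   5.4]
172 305 333 29 [49.4 -0.8 -8.1] [-7.1  5.5]
186 298 340 43 [ 43.8  -0.8 -11.5] [-10.3   8.6]
```

View pics/w2c.png

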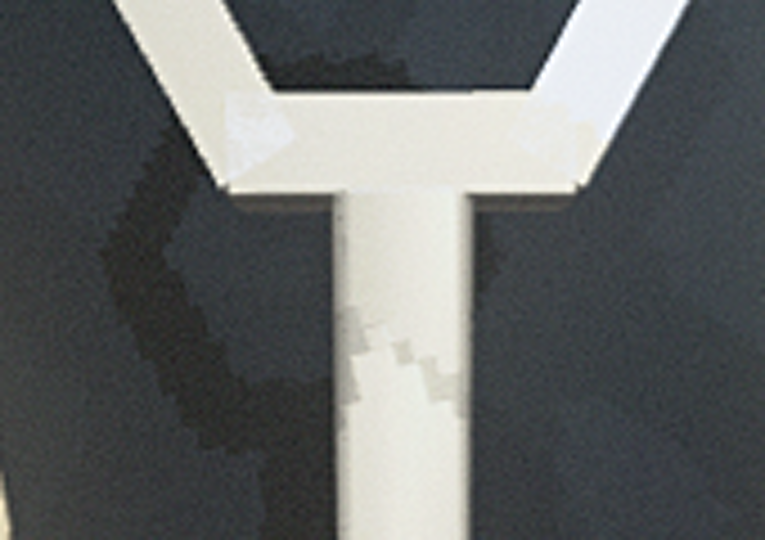

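apply_moves --plan '[{"tx":0.02,"ty":0.001,"tz":-0.03,"yaw":-0.05,"grip":-1},{"tx":0.075,"ty":0.003,"tz":-0.053,"yaw":-0.15,"grip":-1},{"tx":0.13,"ty":0.005,"tz":-0.053,"yaw":-0.27,"grip":-1},{"tx":0.19,"ty":0.008,"tz":-0.053,"yaw":-0.39,"grip":-1},{"tx":0.25,"ty":0.011,"tz":-0.053,"yaw":-0.51,"grip":-1},{"tx":0.31,"ty":0.013,"tz":-0.053,"yaw":-0.62,"grip":-1},{"tx":0.36,"ty":0.015,"tz":-0.053,"yaw":-0.69,"grip":-1},{"tx":0.382,"ty":0.016,"tz":-0.053,"yaw":-0.69,"grip":-1}]'

```text
time: 5.72
tool_pos: [0.5852, 0.0179, 0.1571]
tool_rot: [-3.138, -0.002, 2.009]
contact_force: [-0.1, -0.6, -2.3]
opening: 0.0177
```

apply_moves --plan '[{"tx":0,"ty":0,"tz":0,"yaw":0,"grip":-1},{"tx":0,"ty":0,"tz":0,"yaw":0,"grip":-1}]'

```text
time: 5.98
tool_pos: [0.5852, 0.0143, 0.1582]
tool_rot: [-3.139, -0.001, 2.006]
contact_force: [-0.2, -0.1, -2.2]
opening: 0.0177
```

```bash
python3 - <<'E'
from h import *
im,d=robot.read_camera('wrist'); cal=robot.get_calibration('wrist'); save('w3',im); np.savez('pics/w3.npz',im=im,d=d)
s=robot.observe();print({k:np.round(v,4) for k,v in s.items() if k in('time','tool_pos','tool_rot','opening','contact_force','torque')})
for l,zz in [('nut_top',.039),('swing',.02),('spanner_head',None)]:
    for r in robot.tip_of(l,'wrist')[:2]:
        p=r['pixel'];print(l,np.round(p,1),round(r['confidence'],2),atz(cal,p,zz) if zz else '')
E
```

```text
{'time': np.float64(6.025), 'tool_pos': array([0.5853, 0.014 , 0.1586]), 'tool_rot': array([-3.1396e+00, -7.0000e-04,  2.0049e+00]), 'contact_force': array([-0.8307, -0.2148, -1.3789]), 'torque': array([-0.0838, -0.1925,  0.0005]), 'opening': np.float64(0.0177)}
nut_top [ 88.6 385.5] 0.64 [0.59486031 0.1128099  0.039     ]
swing [161.2 360.3] 0.69 [0.60664706 0.05146979 0.02      ]
```

View pics/w3.png

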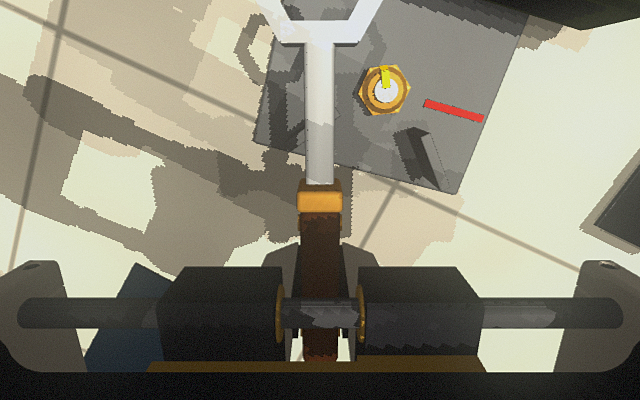

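```bash
python3 - <<'E'
from h import *
z=np.load('pics/w3.npz'); im,d=z['im'],z['d']; cal=robot.get_calibration('wrist')
save('w3c',im,(55,125,345,425),9); save('w3m',im,(40,200,240,540),2.6)
P=cloud(cal,d)
# red stripe
hsv=cv2.cvtColor(im,cv2.COLOR_RGB2HSV)
m=((hsv[...,0]<6)|(hsv[...,0]>174))&(hsv[...,1]>170)&(hsv[...,2]>100); m[130:]=0
rc=np.argwhere(m); print('red',len(rc),rc.mean(0))
X=np.array([atz(cal,r,.02) for r in rc])[:,:2]; c=X.mean(0); v=np.linalg.svd(X-c)[2][0]; v*=np.sign(v[0]); print(c,np.degrees(np.arctan2(v[1],v[0])))
my=(hsv[...,0]>25)&(hsv[...,0]<35)&(hsv[...,1]>150)&(hsv[...,2]>150);my[:60]=0;my[130:]=0;my[:,:350]=0;my[:,420:]=0
rc=np.argwhere(my); print('yel',len(rc),rc.mean(0),rc.min(0),rc.max(0))
X=np.array([atz(cal,r,.042) for r in rc])[:,:2]; c=X.mean(0); v=np.linalg.svd(X-c)[2][0]; print(c,np.degrees(np.arctan2(v[1],v[0])))
# stud: high plateau white & nut top points
for lo,hi in [(.0405,.046),(.032,.0405)]:
  q=(P[...,2]>lo)&(P[...,2]<hi)&(d>0); q[:55]=0;q[125:]=0;q[:,:350]=0;q[:,:355]=0;q[:,425:]=0
  if q.any():
    cc,r=cv2.minEnclosingCircle(np.argwhere(q)[:,::-1].astype(np.float32)); print(lo,q.sum(),cc,r,np.median(P[q][:,2]),atz(cal,cc[::-1],.042 if lo>.04 else .036))
E
```

```text
red 435 [110.47126437 453.37241379]
[0.65915268 0.12288167] 10.06956355774142
yel 148 [ 78.32432432 385.62837838] [ 68 371] [109 409]
[0.59177554 0.11909001] 135.95285552608843
0.0405 554 (383.8382263183594, 89.13235473632812) 19.25419044494629 0.04261299718595659 [0.59421568 0.11164785 0.042     ]
0.032 1359 (384.0, 89.0) 27.730947494506836 0.037731972203529494 [0.59525412 0.1122522  0.036     ]
```

View pics/w3c.png

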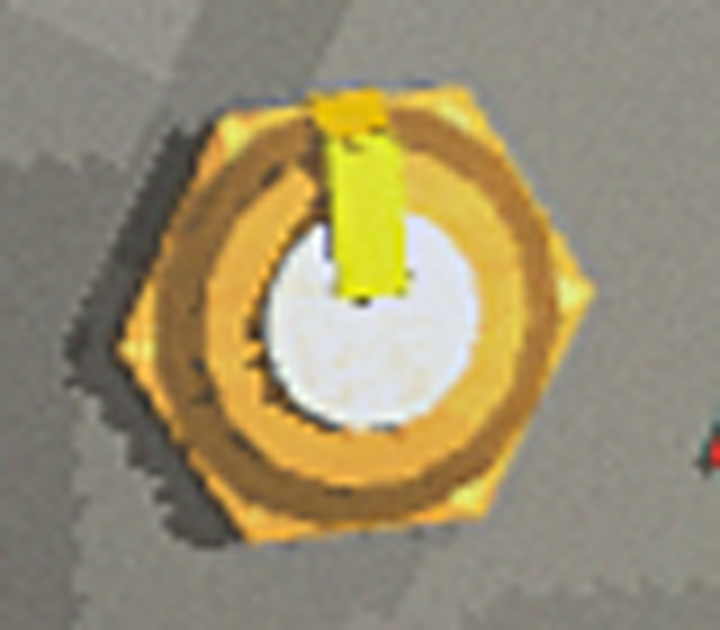

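View pics/w3m.png

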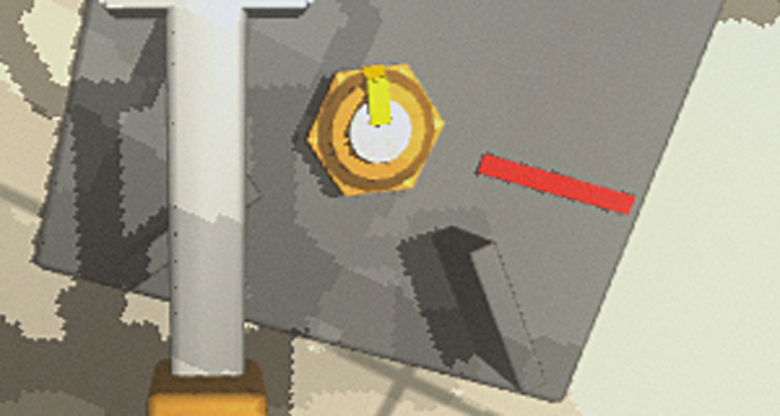

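```bash
python3 - <<'E'
from h import *
cal=robot.get_calibration('wrist'); s=robot.observe()
C=[(470,90),(595,290),(485,515),(248,543),(120,348),(225,108)]
X=np.array([atz(cal,(55+(y+.5)/9-.5,345+(x+.5)/9-.5),.034)[:2] for x,y in C]); c=X.mean(0); D=X-c
print('c',c,np.linalg.norm(D,axis=1)); a=np.degrees(np.arctan2(D[:,1],D[:,0]))
print(a); 
tw=(a[-1]-0)  # corners CW order; flat between corner 5 and 0
f=np.degrees(np.angle(np.exp(1j*np.radians(6*a)).mean()))/6; print('corner angle mod60',f, 'flat', (f+30)%60)
c2=atz(cal,(55+(318)/9-.5,345+372/9-.5),.042);print('stud',c2)
print('mount yaw from red centre:',np.degrees(np.arctan2(.12288-c[1],.65915-c[0])))
E
```

```text
c [0.59607762 0.11184391] [0.02055142 0.02081691 0.02080623 0.02098883 0.02084662 0.02119662]
[  90.07184231   31.40435216  -28.51433034  -89.50905233 -148.41087771
  150.48699019]
corner angle mod60 -29.078456065361223 flat 0.9215439346387768
stud [0.59584597 0.11183922 0.042     ]
mount yaw from red centre: 9.924853135305218
```

```bash
cat >> h.py <<'E'
NUT=np.array([.5960,.1118]); RT=(.1297,-.0008); UND=.0055; MY=10.0
def tcp_for(th,under,c=NUT):
    "th: handle deg from mount -y towards +x; under: underside z"
    y=np.radians(-90+MY+th+180); tx=np.array([np.cos(y),np.sin(y)]); ty=np.array([np.sin(y),-np.cos(y)])
    return np.r_[c-RT[0]*tx-RT[1]*ty, under+UND], y
def head(st=None):
    st=st or robot.observe(); y=st['tool_rot'][2];p=st['tool_pos']
    tx=np.array([np.cos(y),np.sin(y)]); ty=np.array([np.sin(y),-np.cos(y)])
    h=p[:2]+RT[0]*tx+RT[1]*ty; th=np.degrees(y)-180+90-MY
    return np.round((h-NUT)*1e3,1), round(th,2), round((p[2]-UND)*1e3,1)
def show(st=None):
    st=st or robot.observe()
    print('t',round(st['time'],2),'pos',np.round(st['tool_pos'],4),'yaw',round(st['tool_rot'][2],4),'tilt',np.round(st['tool_rot'][:2],3),'F',np.round(st['contact_force'],1),'M',np.round(st['torque'],2),'op',round(float(st['opening']),4),'HEAD off/th/under',*head(st))
E
python3 - <<'E'
from h import *
show(); print(delta(*tcp_for(20.9,.07)))
E
```

```text
t 6.17 pos [0.5858 0.0138 0.1594] yaw 2.0043 tilt [-3.141 -0.   ] F [ 0.4  0.2 -2.9] M [-0.06 -0.18 -0.01] op 0.0182 HEAD off/th/under [-65.4  19.4] 14.84 153.9
(array([-0.0443,  0.0649,  0.0839]), np.float64(-0.10585302285097331))
```

apply_moves --plan '[{"tx":-0.02,"ty":0.02,"tz":0.0,"yaw":-0.05,"grip":-1},{"tx":-0.044,"ty":0.05,"tz":0.0,"yaw":-0.106,"grip":-1},{"tx":-0.044,"ty":0.065,"tz":0.02,"yaw":-0.106,"grip":-1},{"tx":-0.044,"ty":0.065,"tz":0.06,"yaw":-0.106,"grip":-1},{"tx":-0.044,"ty":0.065,"tz":0.084,"yaw":-0.106,"grip":-1},{"tx":-0.044,"ty":0.065,"tz":0.084,"yaw":-0.106,"grip":-1},{"tx":-0.044,"ty":0.065,"tz":0.084,"yaw":-0.106,"grip":-1}]'

```text
time: 7.05
tool_pos: [0.6643, 0.0019, 0.0771]
tool_rot: [3.14, 0.001, 2.111]
contact_force: [-0.3, -0.7, -2.0]
opening: 0.0174
```

```bash
python3 - <<'E'
from h import *
im,d=robot.read_camera('wrist'); save('w4',im)
for c in ['top','side']:
    im,d=robot.read_camera(c); save(c+'4',im,(100,220,230,370) if c=='top' else (120,240,280,440),5)
show(); show(); print(delta(*tcp_for(20.9,.045)))
E
```

```text
t 7.2 pos [0.6643 0.0021 0.0774] yaw 2.1116 tilt [3.139e+00 2.000e-03] F [ 0.2  0.3 -2.2] M [-0.08 -0.24  0.05] op 0.0174 HEAD off/th/under [0.9 1.1] 20.99 71.9
t 7.2 pos [0.6643 0.0021 0.0774] yaw 2.1116 tilt [3.139e+00 2.000e-03] F [ 0.2  0.3 -2.2] M [-0.08 -0.24  0.05] op 0.0174 HEAD off/th/under [0.9 1.1] 20.99 71.9
(array([-0.0005, -0.0015,  0.0269]), np.float64(0.0015106829057702775))
```

View pics/w4.png

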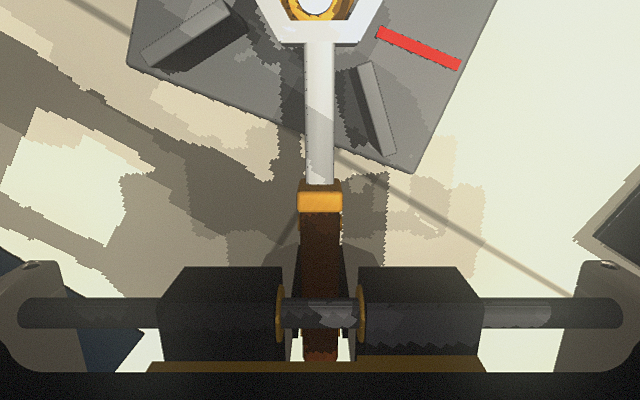

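View pics/top4.png

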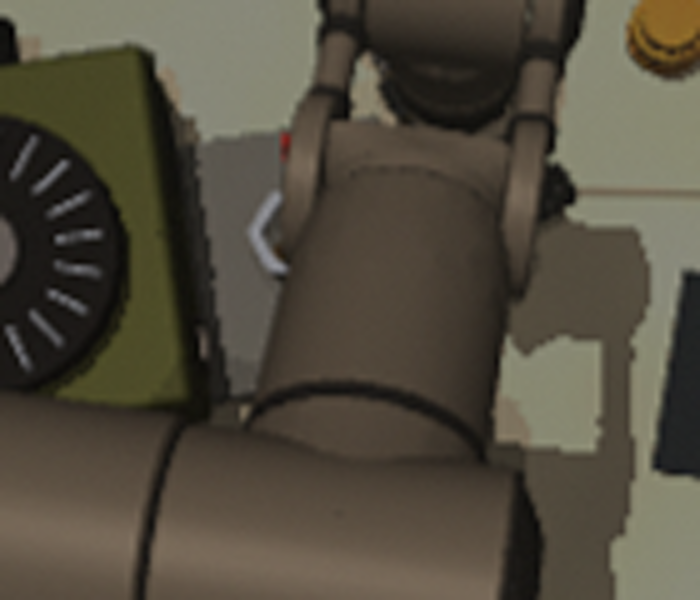

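View pics/side4.png

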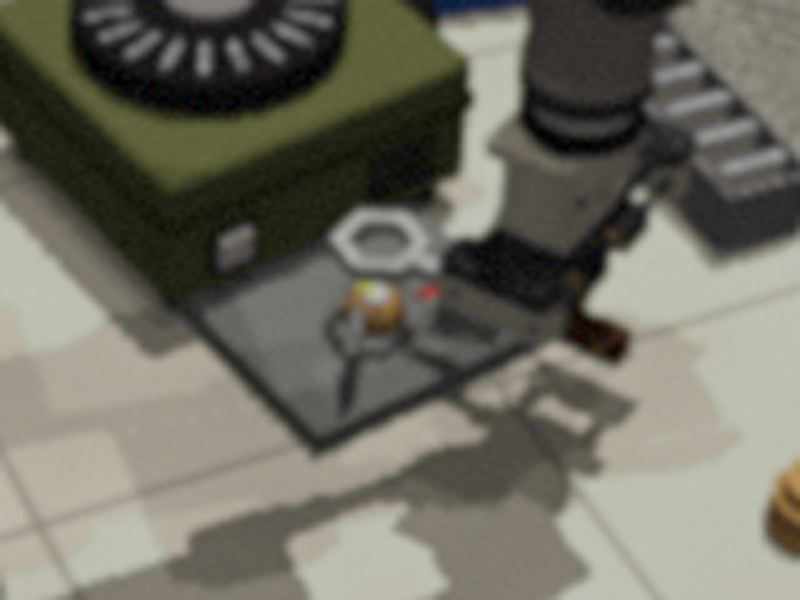

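apply_moves --plan '[{"tx":-0.0005,"ty":-0.001,"tz":0.015,"yaw":0,"grip":-1},{"tx":-0.0005,"ty":-0.001,"tz":0.027,"yaw":0,"grip":-1},{"tx":-0.0005,"ty":-0.001,"tz":0.033,"yaw":0,"grip":-1},{"tx":-0.0005,"ty":-0.001,"tz":0.037,"yaw":0,"grip":-1},{"tx":-0.0005,"ty":-0.001,"tz":0.041,"yaw":0,"grip":-1},{"tx":-0.0005,"ty":-0.001,"tz":0.041,"yaw":0,"grip":-1}]'

```text
time: 7.95
tool_pos: [0.6628, 0.0014, 0.0345]
tool_rot: [-3.141, -0.0, 2.112]
contact_force: [-0.3, -0.9, -2.4]
opening: 0.0175
```

```bash
python3 - <<'E'
from h import *
show(); 
im,d=robot.read_camera('wrist'); save('w5',im,(0,70,240,400),5); show()
E
```

```text
t 7.95 pos [0.6628 0.0014 0.0345] yaw 2.1118 tilt [-3.141 -0.   ] F [-0.3 -0.9 -2.4] M [-0.11 -0.17 -0.03] op 0.0175 HEAD off/th/under [-0.7  0.4] 21.0 29.0
t 8.0 pos [0.663  0.0014 0.0348] yaw 2.1118 tilt [3.142 0.   ] F [-0.6  0.1 -3. ] M [-0.12 -0.22 -0.05] op 0.0175 HEAD off/th/under [-0.5  0.4] 21.0 29.3
```

View pics/w5.png

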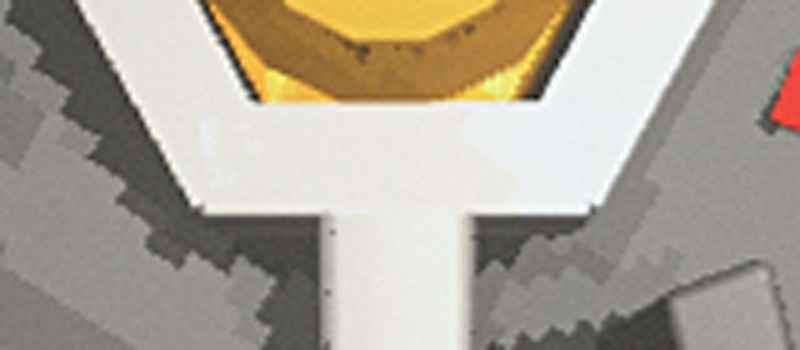

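apply_moves --plan '[{"tx":0,"ty":0,"tz":0.004,"yaw":0,"grip":-1},{"tx":0,"ty":0,"tz":0.0075,"yaw":0,"grip":-1},{"tx":0,"ty":0,"tz":0.0075,"yaw":0,"grip":-1}]'

```text
time: 8.38
tool_pos: [0.6626, 0.0014, 0.0268]
tool_rot: [-3.141, -0.0, 2.112]
contact_force: [-0.8, 0.1, -2.4]
opening: 0.0174
```

```bash
python3 - <<'E'
from h import *
show()
E
```

```text
t 8.38 pos [0.6626 0.0014 0.0268] yaw 2.1118 tilt [-3.141 -0.   ] F [-0.8  0.1 -2.4] M [-0.02 -0.18 -0.02] op 0.0174 HEAD off/th/under [-0.9  0.4] 21.0 21.3
```

apply_moves --plan '[{"tx":0.001,"ty":-0.0162,"tz":0,"yaw":0.125,"grip":-1},{"tx":0.004,"ty":-0.0322,"tz":0,"yaw":0.25,"grip":-1},{"tx":0.009,"ty":-0.0476,"tz":0,"yaw":0.375,"grip":-1},{"tx":0.0159,"ty":-0.0623,"tz":0,"yaw":0.5,"grip":-1},{"tx":0.0246,"ty":-0.0761,"tz":0,"yaw":0.625,"grip":-1},{"tx":0.0349,"ty":-0.0886,"tz":0,"yaw":0.75,"grip":-1},{"tx":0.0467,"ty":-0.0998,"tz":0,"yaw":0.875,"grip":-1},{"tx":0.0576,"ty":-0.108,"tz":0,"yaw":0.98,"grip":-1}]'

```text
time: 9.38
tool_pos: [0.5404, -0.0056, 0.0275]
tool_rot: [3.14, 0.001, 1.128]
contact_force: [1.0, -1.6, -3.8]
opening: 0.0177
```

```bash
python3 - <<'E'
from h import *
show()
im,d=robot.read_camera('wrist'); save('w6',im); show()
E
```

```text
t 9.38 pos [ 0.5404 -0.0056  0.0275] yaw 1.1284 tilt [3.14e+00 1.00e-03] F [ 1.  -1.6 -3.8] M [-0.64 -0.1   0.09] op 0.0177 HEAD off/th/under [-0.8  0.1] -35.35 22.0
t 9.43 pos [ 0.5389 -0.0048  0.0273] yaw 1.1246 tilt [-3.141e+00  1.000e-03] F [ 0.7 -4.2 -3.6] M [-1.25 -0.12 -0.23] op 0.0177 HEAD off/th/under [-1.9  0.7] -35.57 21.8
```

View pics/w6.png

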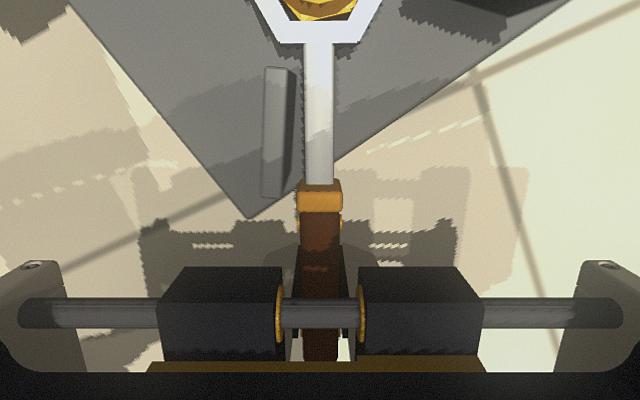

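apply_moves --plan '[{"tx":0.0011,"ty":0.0169,"tz":0,"yaw":-0.13,"grip":-1},{"tx":0.0011,"ty":0.0169,"tz":-0.02,"yaw":-0.13,"grip":-1},{"tx":0.0011,"ty":0.0169,"tz":-0.07,"yaw":-0.13,"grip":-1},{"tx":0.01,"ty":0.02,"tz":-0.12,"yaw":-0.3,"grip":-1},{"tx":0.02,"ty":0.025,"tz":-0.131,"yaw":-0.48,"grip":-1},{"tx":0.03,"ty":0.03,"tz":-0.131,"yaw":-0.66,"grip":-1},{"tx":0.037,"ty":0.0333,"tz":-0.131,"yaw":-0.84,"grip":-1},{"tx":0.037,"ty":0.0333,"tz":-0.131,"yaw":-0.88,"grip":-1}]'

```text
time: 10.42
tool_pos: [0.5871, 0.015, 0.1583]
tool_rot: [3.141, 0.0, 2.017]
contact_force: [-0.1, 0.0, -2.7]
opening: 0.0176
```

apply_moves --plan '[{"tx":0,"ty":0,"tz":0,"yaw":0,"grip":-1},{"tx":0,"ty":0,"tz":0,"yaw":0,"grip":-1}]'

```text
time: 10.68
tool_pos: [0.5866, 0.0145, 0.1583]
tool_rot: [3.141, 0.0, 2.012]
contact_force: [-0.7, 0.6, -3.3]
opening: 0.0177
```

```bash
python3 - <<'E'
from h import *
im,d=robot.read_camera('wrist'); save('w7',im,(30,130,330,430),8);save('w7f',im); np.savez('pics/w7.npz',im=im,d=d); show()
cal=robot.get_calibration('wrist'); print(proj(cal,[*NUT,.039]))
E
```

```text
t 10.72 pos [0.5866 0.0145 0.1583] yaw 2.0115 tilt [3.142 0.   ] F [-0.1  0.5 -2.4] M [-0.14 -0.25 -0.02] op 0.0178 HEAD off/th/under [-65.5  19.6] 15.25 152.8
(np.float64(90.75804331280904), np.float64(384.9235736786891))
```

View pics/w7.png

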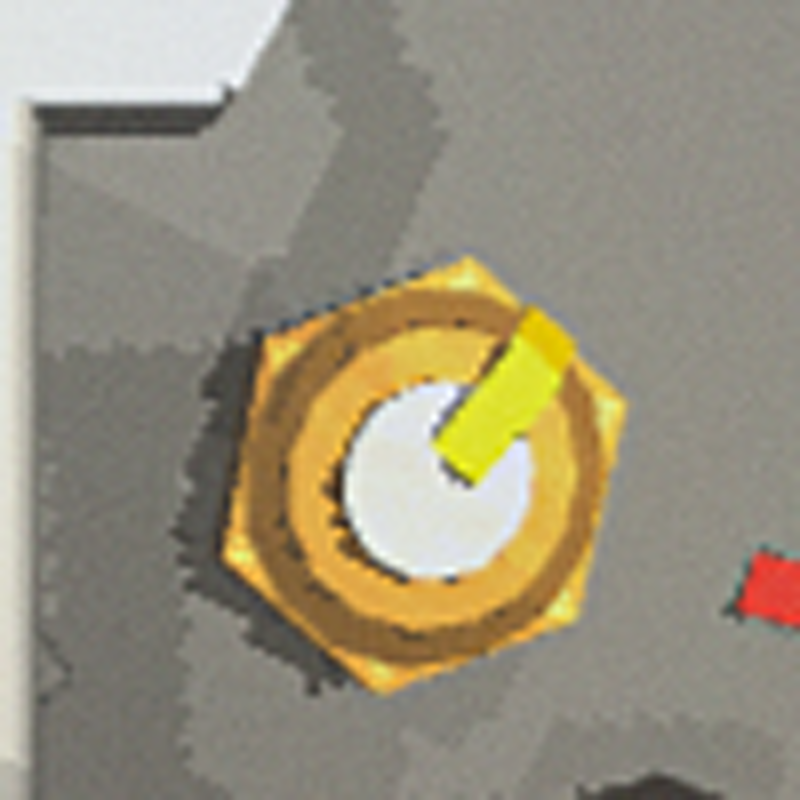

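View pics/w7f.png

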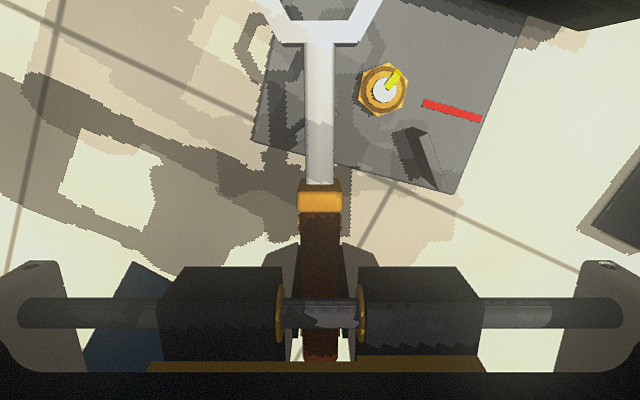

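The nut turned clockwise: its stripe now points up-right in the image. Its centre is near pixel (89.5, 384), and the hex corners are readable, so I'm measuring the new angle.

```bash
python3 - <<'E'
from h import *
cal=robot.get_calibration('wrist')
C=[(472,258),(628,402),(578,622),(385,690),(222,558),(265,340)]
X=np.array([atz(cal,(30+(y+.5)/8-.5,330+(x+.5)/8-.5),.034)[:2] for x,y in C]); c=X.mean(0); D=X-c
a=np.degrees(np.arctan2(D[:,1],D[:,0])); print(c,np.linalg.norm(D,axis=1),a)
f=np.degrees(np.angle(np.exp(1j*np.radians(6*a)).mean()))/6
for k in range(6):
    w=f+30+60*k; th=(w-180+90-MY+180)%360-180
    if abs(th)<60: print('fit th',th)
print('stripe mount',(a[0]+a[1])/2-MY)
show(); print(delta(*tcp_for(34,.07)))
E
```

```text
[0.59484654 0.11213509] [0.02061001 0.02070531 0.02089005 0.02018224 0.02098202 0.02076345] [ 105.86664275   45.91967639  -14.58749936  -72.92833209 -134.52546263
  166.59273868]
fit th -23.94392811251049
fit th 36.05607188748951
stripe mount 65.8931595697891
t 10.72 pos [0.5866 0.0145 0.1583] yaw 2.0115 tilt [3.142 0.   ] F [-0.1  0.5 -2.4] M [-0.14 -0.25 -0.02] op 0.0178 HEAD off/th/under [-65.5  19.6] 15.25 152.8
(array([-0.0386,  0.0925,  0.0828]), np.float64(-0.32724061099100066))
```

```bash
sed -i 's/NUT=np.array(\[.5960,.1118\])/NUT=np.array([.5956,.1119])/' h.py; python3 - <<'E'
from h import *
print(delta(*tcp_for(33,.07)))
E
```

```text
(array([-0.039 ,  0.09  ,  0.0828]), np.float64(-0.3097873184710571))
```

apply_moves --plan '[{"tx":-0.02,"ty":0.03,"tz":0.0,"yaw":-0.12,"grip":-1},{"tx":-0.039,"ty":0.07,"tz":0.0,"yaw":-0.24,"grip":-1},{"tx":-0.039,"ty":0.09,"tz":0.01,"yaw":-0.31,"grip":-1},{"tx":-0.039,"ty":0.09,"tz":0.05,"yaw":-0.31,"grip":-1},{"tx":-0.039,"ty":0.09,"tz":0.083,"yaw":-0.31,"grip":-1},{"tx":-0.039,"ty":0.09,"tz":0.083,"yaw":-0.31,"grip":-1},{"tx":-0.039,"ty":0.09,"tz":0.083,"yaw":-0.31,"grip":-1}]'

```text
time: 11.6
tool_pos: [0.6855, 0.0175, 0.0768]
tool_rot: [3.14, 0.002, 2.322]
contact_force: [0.4, -0.1, -3.2]
opening: 0.0178
```

```bash
python3 - <<'E'
from h import *
im,d=robot.read_camera('wrist'); save('w8',im); show(); print(delta(*tcp_for(33,.029)))
E
```

```text
t 11.65 pos [0.6858 0.0175 0.0774] yaw 2.3216 tilt [3.139e+00 3.000e-03] F [ 0.7  0.8 -2.4] M [-0.06 -0.25 -0.01] op 0.0179 HEAD off/th/under [ 1.1 -0.1] 33.02 71.9
(array([ 0.0009, -0.0008,  0.0429]), np.float64(0.0003410790175695233))
```

View pics/w8.png

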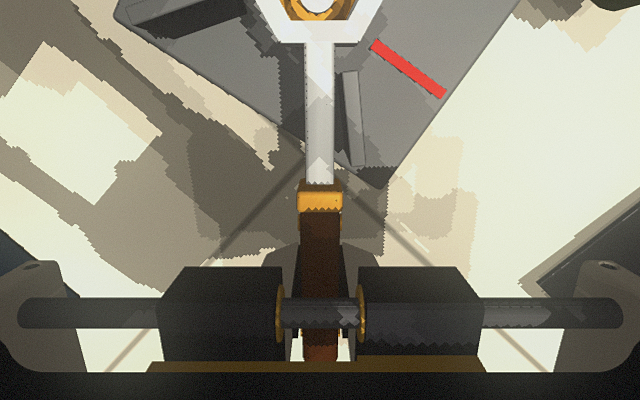

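```bash
python3 - <<'E'
from h import *
im=cv2.imread('pics/w8.png'); cv2.imwrite('pics/w8c.png',cv2.resize(im[0:60,240:400],None,fx=5,fy=5,interpolation=cv2.INTER_CUBIC))
im=cv2.imread('pics/w4.png'); cv2.imwrite('pics/w4c.png',cv2.resize(im[0:60,240:400],None,fx=5,fy=5,interpolation=cv2.INTER_CUBIC))
cal=robot.get_calibration('wrist'); print(proj(cal,[*NUT,.042]))
p,y=tcp_for(33,.0719); print(proj(cal,[*(NUT+head()[0]/1e3),.086]))
E
```

```text
(np.float64(-7.6456176317324225), np.float64(317.0308640899171))
(np.float64(-36.92450396162577), np.float64(318.50699952355063))
```

View pics/w8c.png

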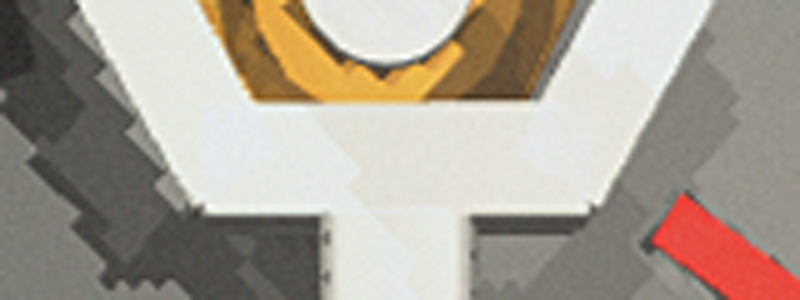

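View pics/w4c.png

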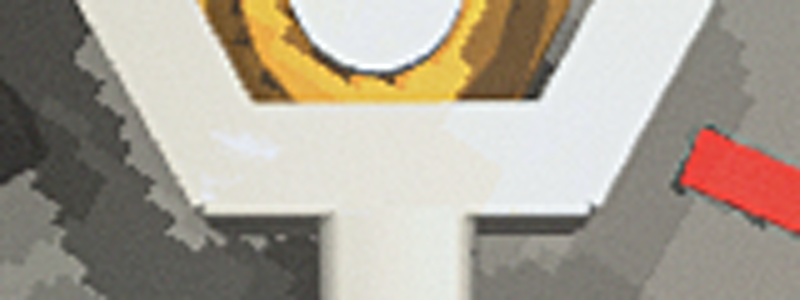

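apply_moves --plan '[{"tx":0.0005,"ty":-0.0006,"tz":0.015,"yaw":0,"grip":-1},{"tx":0.0005,"ty":-0.0006,"tz":0.027,"yaw":0,"grip":-1},{"tx":0.0005,"ty":-0.0006,"tz":0.034,"yaw":0,"grip":-1},{"tx":0.0005,"ty":-0.0006,"tz":0.038,"yaw":0,"grip":-1},{"tx":0.0005,"ty":-0.0006,"tz":0.042,"yaw":0,"grip":-1},{"tx":0.0005,"ty":-0.0006,"tz":0.046,"yaw":0,"grip":-1},{"tx":0.0005,"ty":-0.0006,"tz":0.0495,"yaw":0,"grip":-1},{"tx":0.0005,"ty":-0.0006,"tz":0.0495,"yaw":0,"grip":-1}]'

```text
time: 12.65
tool_pos: [0.6836, 0.0176, 0.0254]
tool_rot: [-3.141, -0.0, 2.322]
contact_force: [0.4, -0.2, -1.5]
opening: 0.0177
```

```bash
python3 - <<'E'
from h import *
im,d=robot.read_camera('wrist'); save('w9',im,(0,100,220,420),4); show()
E
```

```text
t 12.7 pos [0.6838 0.0176 0.0257] yaw 2.3218 tilt [-3.142  0.   ] F [-0.   0.3 -2.4] M [-0.04 -0.26 -0.  ] op 0.0179 HEAD off/th/under [-0.9 -0. ] 33.03 20.2
```

View pics/w9.png

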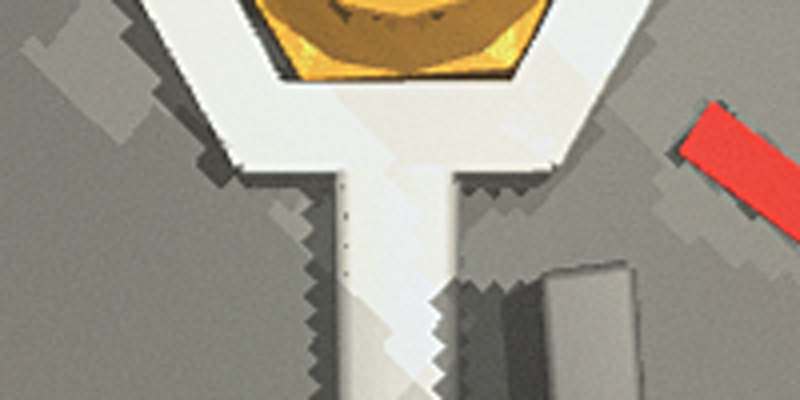

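apply_moves --plan '[{"tx":0.0015,"ty":-0.0194,"tz":0,"yaw":0.15,"grip":-1},{"tx":0.0058,"ty":-0.0384,"tz":0,"yaw":0.3,"grip":-1},{"tx":0.0129,"ty":-0.0565,"tz":0,"yaw":0.45,"grip":-1},{"tx":0.0227,"ty":-0.0734,"tz":0,"yaw":0.6,"grip":-1},{"tx":0.0349,"ty":-0.0886,"tz":0,"yaw":0.75,"grip":-1},{"tx":0.0492,"ty":-0.1018,"tz":0,"yaw":0.9,"grip":-1},{"tx":0.0653,"ty":-0.1128,"tz":0,"yaw":1.05,"grip":-1},{"tx":0.0829,"ty":-0.1212,"tz":0,"yaw":1.2,"grip":-1}]'

```text
time: 13.7
tool_pos: [0.5389, -0.005, 0.0262]
tool_rot: [3.139, -0.0, 1.117]
contact_force: [4.3, 2.5, -4.4]
opening: 0.0175
```

apply_moves --plan '[{"tx":0,"ty":0,"tz":0,"yaw":0,"grip":-1}]'

```text
time: 13.82
tool_pos: [0.5387, -0.0048, 0.0263]
tool_rot: [3.14, 0.0, 1.123]
contact_force: [0.5, -3.9, -2.1]
opening: 0.0178
```

```bash
python3 - <<'E'
from h import *
show()
E
```

```text
t 13.82 pos [ 0.5387 -0.0048  0.0263] yaw 1.1229 tilt [3.14 0.  ] F [ 0.5 -3.9 -2.1] M [-0.91 -0.05 -0.28] op 0.0178 HEAD off/th/under [-1.5  0.6] -35.66 20.8
```

apply_moves --plan '[{"tx":0.0011,"ty":0.0169,"tz":0,"yaw":-0.13,"grip":-1},{"tx":0.0011,"ty":0.0169,"tz":-0.02,"yaw":-0.13,"grip":-1},{"tx":0.0011,"ty":0.0169,"tz":-0.07,"yaw":-0.13,"grip":-1},{"tx":0.01,"ty":0.02,"tz":-0.12,"yaw":-0.3,"grip":-1},{"tx":0.02,"ty":0.025,"tz":-0.131,"yaw":-0.48,"grip":-1},{"tx":0.03,"ty":0.03,"tz":-0.131,"yaw":-0.66,"grip":-1},{"tx":0.037,"ty":0.0333,"tz":-0.131,"yaw":-0.84,"grip":-1},{"tx":0.037,"ty":0.0333,"tz":-0.131,"yaw":-0.88,"grip":-1}]'

```text
time: 14.82
tool_pos: [0.5856, 0.0146, 0.157]
tool_rot: [3.141, 0.0, 2.009]
contact_force: [-1.0, -0.4, -3.1]
opening: 0.0177
```

apply_moves --plan '[{"tx":0,"ty":0,"tz":0,"yaw":0,"grip":-1},{"tx":0,"ty":0,"tz":0,"yaw":0,"grip":-1}]'

```text
time: 15.08
tool_pos: [0.5849, 0.0143, 0.1568]
tool_rot: [3.141, 0.0, 2.002]
contact_force: [-0.1, 0.4, -2.2]
opening: 0.0177
```

```bash
python3 - <<'E'
from h import *
im,d=robot.read_camera('wrist'); save('w10',im,(30,130,330,430),8); np.savez('pics/w10.npz',im=im,d=d); show()
E
```

```text
t 15.12 pos [0.5848 0.0143 0.1568] yaw 2.002 tilt [3.142 0.   ] F [-0.  -0.1 -2.1] M [-0.08 -0.19 -0.02] op 0.0179 HEAD off/th/under [-65.7  19.9] 14.71 151.3
```

View pics/w10.png

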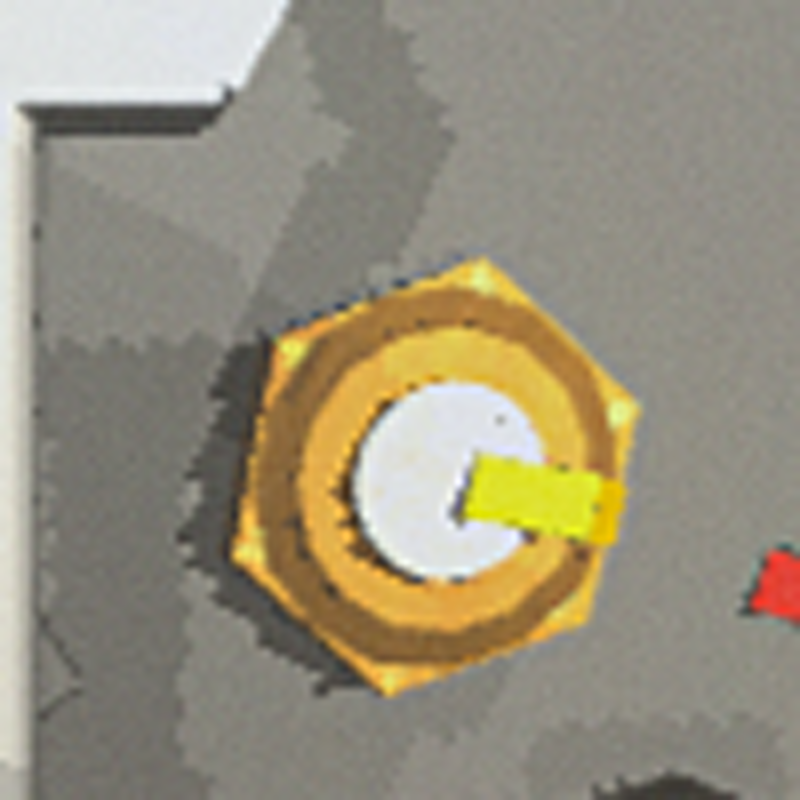

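```bash
python3 - <<'E'
from h import *
cal=robot.get_calibration('wrist')
C=[(484,258),(640,404),(588,624),(388,694),(231,560),(272,340)]
X=np.array([atz(cal,(30+(y+.5)/8-.5,330+(x+.5)/8-.5),.034)[:2] for x,y in C]); c=X.mean(0); D=X-c
a=np.degrees(np.arctan2(D[:,1],D[:,0])); print(c,np.linalg.norm(D,axis=1),a)
f=np.degrees(np.angle(np.exp(1j*np.radians(6*a)).mean()))/6
for k in range(6):
    w=f+30+60*k; th=(w-180+90-MY+180)%360-180
    if abs(th)<60: print('fit th',th)
    print('flat',(w-MY+180)%360-180,end=' ')
im=np.load('pics/w10.npz')['im'];hsv=cv2.cvtColor(im,cv2.COLOR_RGB2HSV)
m=((hsv[...,0]<6)|(hsv[...,0]>174))&(hsv[...,1]>170)&(hsv[...,2]>100); m[130:]=0
X=np.array([atz(cal,r,.02)[:2] for r in np.argwhere(m)]); q=X.mean(0); v=np.linalg.svd(X-q)[2][0]; print('red',np.degrees(np.arctan(v[1]/v[0])),np.degrees(np.arctan2(*(q-c)[::-1])))
show(); print(delta(*tcp_for(34,.07)))
E
```

```text
[0.59465635 0.11196283] [0.02070373 0.02087576 0.02090601 0.02038775 0.02085883 0.02090553] [ 104.64611566   45.01951545  -14.95559523  -74.90366426 -134.96481346
  166.04814458]
flat 5.148101784475585 fit th -24.851898215524415
flat 65.14810178447559 fit th 35.148101784475585
flat 125.14810178447556 flat -174.85189821552444 flat -114.85189821552444 flat -54.851898215524386 red 10.025700566136546 10.203659291116958
t 15.12 pos [0.5848 0.0143 0.1568] yaw 2.002 tilt [3.142 0.   ] F [-0.  -0.1 -2.1] M [-0.08 -0.19 -0.02] op 0.0179 HEAD off/th/under [-65.7  19.9] 14.71 151.3
(array([-0.038 ,  0.0942,  0.0813]), np.float64(-0.3367100333889512))
```

apply_moves --plan '[{"tx":-0.02,"ty":0.03,"tz":0.0,"yaw":-0.12,"grip":-1},{"tx":-0.039,"ty":0.07,"tz":0.0,"yaw":-0.24,"grip":-1},{"tx":-0.039,"ty":0.0915,"tz":0.01,"yaw":-0.32,"grip":-1},{"tx":-0.039,"ty":0.0915,"tz":0.05,"yaw":-0.32,"grip":-1},{"tx":-0.039,"ty":0.0915,"tz":0.081,"yaw":-0.32,"grip":-1},{"tx":-0.039,"ty":0.0915,"tz":0.081,"yaw":-0.32,"grip":-1},{"tx":-0.039,"ty":0.0915,"tz":0.081,"yaw":-0.32,"grip":-1}]'

```text
time: 16.0
tool_pos: [0.685, 0.017, 0.0772]
tool_rot: [3.14, 0.002, 2.322]
contact_force: [1.1, -0.1, -2.3]
opening: 0.0179
```

```bash
python3 - <<'E'
from h import *
im,d=robot.read_camera('wrist'); save('w11',im,(0,60,240,400),5); show(); print(delta(*tcp_for(33,.029)))
E
```

```text
t 16.05 pos [0.6853 0.017  0.0778] yaw 2.3217 tilt [3.139e+00 3.000e-03] F [ 0.1  0.5 -1.4] M [-0.09 -0.24  0.01] op 0.0175 HEAD off/th/under [ 0.6 -0.6] 33.02 72.3
(array([ 0.0009, -0.0001,  0.0433]), np.float64(0.0004324644812938594))
```

View pics/w11.png

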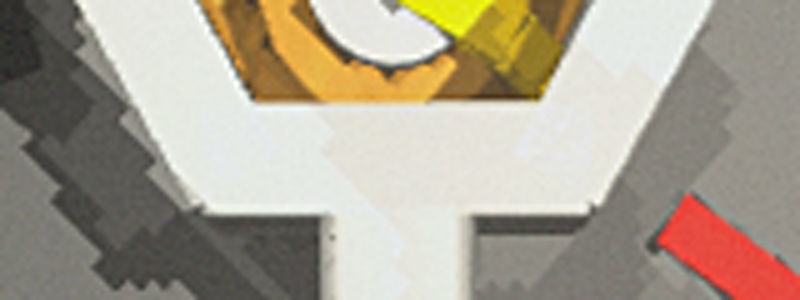

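Alignment matches the last seating, so I'm lowering it the same way.

apply_moves --plan '[{"tx":0.0005,"ty":-0.0004,"tz":0.015,"yaw":0,"grip":-1},{"tx":0.0005,"ty":-0.0004,"tz":0.027,"yaw":0,"grip":-1},{"tx":0.0005,"ty":-0.0004,"tz":0.034,"yaw":0,"grip":-1},{"tx":0.0005,"ty":-0.0004,"tz":0.038,"yaw":0,"grip":-1},{"tx":0.0005,"ty":-0.0004,"tz":0.042,"yaw":0,"grip":-1},{"tx":0.0005,"ty":-0.0004,"tz":0.046,"yaw":0,"grip":-1},{"tx":0.0005,"ty":-0.0004,"tz":0.0495,"yaw":0,"grip":-1},{"tx":0.0005,"ty":-0.0004,"tz":0.0495,"yaw":0,"grip":-1}]'

```text
time: 17.05
tool_pos: [0.6833, 0.0173, 0.0259]
tool_rot: [-3.141, -0.0, 2.322]
contact_force: [0.1, -0.4, -2.6]
opening: 0.0178
```

```bash
python3 - <<'E'
from h import *
show()
E
```

```text
t 17.05 pos [0.6833 0.0173 0.0259] yaw 2.3218 tilt [-3.141 -0.   ] F [ 0.1 -0.4 -2.6] M [-0.05 -0.22  0.  ] op 0.0178 HEAD off/th/under [-1.4 -0.4] 33.03 20.4
```

apply_moves --plan '[{"tx":0.0003,"ty":-0.0091,"tz":0,"yaw":0.07,"grip":-1},{"tx":0.0013,"ty":-0.0181,"tz":0,"yaw":0.14,"grip":-1},{"tx":0.0029,"ty":-0.0271,"tz":0,"yaw":0.21,"grip":-1},{"tx":0.0029,"ty":-0.0271,"tz":0,"yaw":0.21,"grip":-1}]'

```text
time: 17.55
tool_pos: [0.6621, 0.0006, 0.0267]
tool_rot: [3.14, 0.001, 2.112]
contact_force: [1.1, 0.7, -1.5]
opening: 0.0177
```

```bash
python3 - <<'E'
from h import *
show()
E
```

```text
t 17.55 pos [6.621e-01 6.000e-04 2.670e-02] yaw 2.1116 tilt [3.14e+00 1.00e-03] F [ 1.1  0.7 -1.5] M [-0.18 -0.46 -0.19] op 0.0177 HEAD off/th/under [-0.9 -0.5] 20.99 21.2
```

apply_moves --plan '[{"tx":0.0001,"ty":-0.0026,"tz":0,"yaw":0.02,"grip":-1},{"tx":0.0001,"ty":-0.0052,"tz":0,"yaw":0.04,"grip":-1},{"tx":0.0001,"ty":-0.0052,"tz":0,"yaw":0.04,"grip":-1}]'

```text
time: 17.92
tool_pos: [0.6577, -0.0019, 0.0265]
tool_rot: [3.141, 0.001, 2.072]
contact_force: [4.3, -1.8, -1.2]
opening: 0.0176
```

```bash
python3 - <<'E'
from h import *
show()
E
```

```text
t 17.93 pos [ 0.6577 -0.0019  0.0265] yaw 2.0716 tilt [3.141e+00 1.000e-03] F [ 4.3 -1.8 -1.2] M [-0.29 -0.81 -0.13] op 0.0176 HEAD off/th/under [-0.9 -0.4] 18.69 21.0
```

apply_moves --plan '[{"tx":0.0001,"ty":-0.0026,"tz":0,"yaw":0.02,"grip":-1},{"tx":0.0001,"ty":-0.0052,"tz":0,"yaw":0.04,"grip":-1},{"tx":0.0001,"ty":-0.0052,"tz":0,"yaw":0.04,"grip":-1}]'

```text
time: 18.3
tool_pos: [0.6534, -0.0041, 0.0266]
tool_rot: [3.139, 0.001, 2.031]
contact_force: [6.1, -0.6, -2.8]
opening: 0.0175
```

```bash
python3 - <<'E'
from h import *
show()
E
```

```text
t 18.3 pos [ 0.6534 -0.0041  0.0266] yaw 2.0313 tilt [3.139e+00 1.000e-03] F [ 6.1 -0.6 -2.8] M [-0.14 -1.17  0.01] op 0.0175 HEAD off/th/under [-0.5 -0.2] 16.38 21.1
```

apply_moves --plan '[{"tx":0.0001,"ty":-0.0026,"tz":0,"yaw":0.02,"grip":-1},{"tx":0.0001,"ty":-0.0052,"tz":0,"yaw":0.04,"grip":-1},{"tx":0.0001,"ty":-0.0052,"tz":0,"yaw":0.04,"grip":-1}]'

```text
time: 18.68
tool_pos: [0.6495, -0.0061, 0.0268]
tool_rot: [3.138, 0.002, 1.992]
contact_force: [8.2, 1.7, -3.2]
opening: 0.0175
```

```bash
python3 - <<'E'
from h import *
im,d=robot.read_camera('wrist'); save('w12',im,(0,100,220,420),4)
show()
E
```

```text
t 18.73 pos [ 0.6495 -0.006   0.0268] yaw 1.9921 tilt [3.138e+00 2.000e-03] F [ 7.4  1.  -3.4] M [ 0.03 -1.53  0.26] op 0.0177 HEAD off/th/under [0.1 0.1] 14.14 21.3
```

View pics/w12.png

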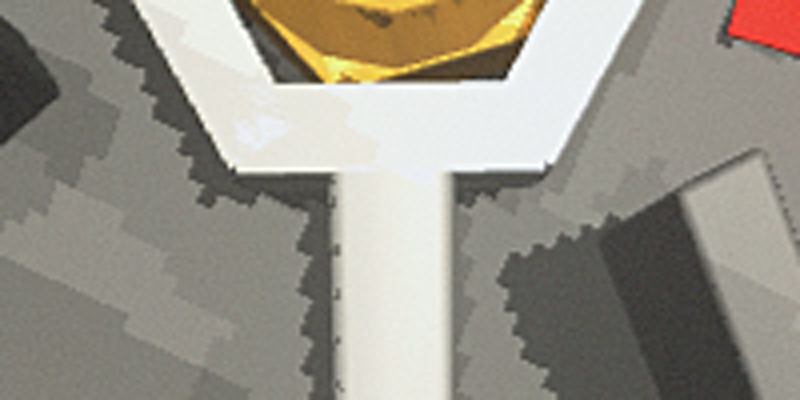

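apply_moves --plan '[{"tx":0.001,"ty":0.012,"tz":0,"yaw":-0.09,"grip":-1},{"tx":0.0017,"ty":0.021,"tz":0,"yaw":-0.16,"grip":-1},{"tx":0.0017,"ty":0.021,"tz":-0.02,"yaw":-0.16,"grip":-1},{"tx":0.0017,"ty":0.021,"tz":-0.07,"yaw":-0.16,"grip":-1},{"tx":0.01,"ty":0.005,"tz":-0.12,"yaw":-0.1,"grip":-1},{"tx":0.03,"ty":-0.035,"tz":-0.131,"yaw":-0.02,"grip":-1},{"tx":0.044,"ty":-0.05,"tz":-0.131,"yaw":-0.013,"grip":-1},{"tx":0.044,"ty":-0.05,"tz":-0.131,"yaw":-0.013,"grip":-1}]'

```text
time: 19.73
tool_pos: [0.5821, 0.014, 0.1573]
tool_rot: [-3.139, -0.001, 2.005]
contact_force: [0.2, -0.3, -1.4]
opening: 0.0174
```

apply_moves --plan '[{"tx":0,"ty":0,"tz":0,"yaw":0,"grip":-1},{"tx":0,"ty":0,"tz":0,"yaw":0,"grip":-1}]'

```text
time: 19.98
tool_pos: [0.5846, 0.0132, 0.1567]
tool_rot: [-3.141, -0.0, 2.005]
contact_force: [-0.4, -0.4, -2.7]
opening: 0.0175
```

```bash
python3 - <<'E'
from h import *
im,d=robot.read_camera('wrist'); save('w13',im,(30,130,330,430),8);save('w13f',im); np.savez('pics/w13.npz',im=im,d=d); show()
E
```

```text
t 20.02 pos [0.5846 0.0132 0.1567] yaw 2.0046 tilt [-3.141 -0.   ] F [ 0.4  0.3 -1.8] M [-0.16 -0.19 -0.01] op 0.0176 HEAD off/th/under [-66.2  18.6] 14.85 151.2
```

View pics/w13.png

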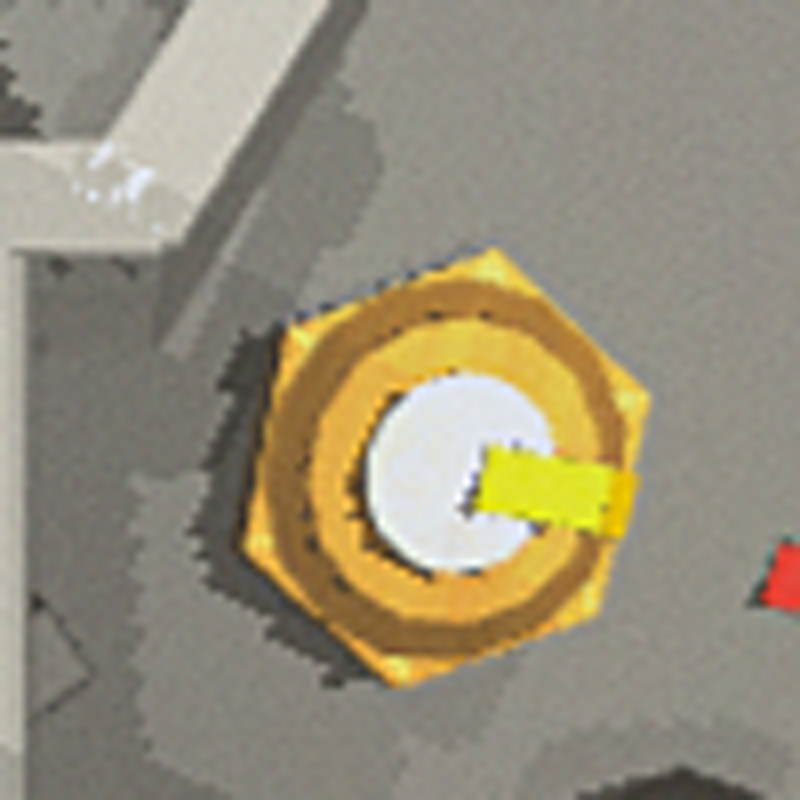

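View pics/w13f.png

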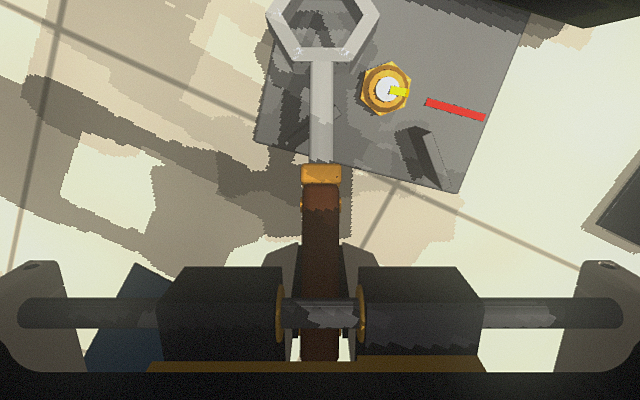

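```bash
python3 - <<'E'
from h import *
cal=robot.get_calibration('wrist')
C=[(496,247),(651,393),(600,614),(403,688),(243,550),(287,328)]
X=np.array([atz(cal,(30+(y+.5)/8-.5,330+(x+.5)/8-.5),.034)[:2] for x,y in C]); c=X.mean(0); D=X-c
a=np.degrees(np.arctan2(D[:,1],D[:,0])); print(c,np.linalg.norm(D,axis=1),a)
f=np.degrees(np.angle(np.exp(1j*np.radians(6*a)).mean()))/6
print('flat',f+30-MY)
for n in ['w10','w13']:
    im=np.load(f'pics/{n}.npz')['im'];hsv=cv2.cvtColor(im,cv2.COLOR_RGB2HSV)
    def ax(m):
        q=np.argwhere(m).astype(float); k=q.mean(0); v=np.linalg.svd(q-k)[2][0]; return np.degrees(np.arctan(v[0]/v[1])),k,len(q)
    m=((hsv[...,0]<6)|(hsv[...,0]>174))&(hsv[...,1]>170)&(hsv[...,2]>100); m[130:]=0
    y=(hsv[...,0]>27)&(hsv[...,0]<33)&(hsv[...,1]>200)&(hsv[...,2]>200);y[:60]=0;y[130:]=0;y[:,:360]=0;y[:,412:]=0
    print(n,'red',ax(m),'yel',ax(y))
d=np.load('pics/w13.npz')['d']; s=robot.observe()
P=cloud(cal,d); y=s['tool_rot'][2]; p=s['tool_pos']
D=P-p; T=np.stack([D[...,0]*np.cos(y)+D[...,1]*np.sin(y),D[...,0]*np.sin(y)-D[...,1]*np.cos(y),-D[...,2]],-1)
for r in list(range(4,220,14)):
    m=(np.abs(T[r,:,1])<.035)&(T[r,:,2]<.07)&(d[r]>0)
    if m.any():
        cc=np.where(m)[0]; t=T[r][m]; print(r,cc.min(),cc.max(),len(cc),np.round(t.mean(0)*1e3,1),np.round([t[:,1].min()*1e3,t[:,1].max()*1e3],1))
E
```

```text
[0.59476904 0.11224933] [0.02072301 0.02068891 0.02080855 0.02067119 0.02088864 0.02083757] [ 105.13447457   45.58437696  -14.88636653  -73.86522057 -134.91494284
  165.51170919]
flat 5.4272584879921695
w10 red (np.float64(15.54882940574383), array([109.9862069 , 453.54482759]), 435) yel (np.float64(8.960935704942194), array([ 91.85, 396.09]), 100)
w13 red (np.float64(15.64581829908005), array([109.22272727, 454.56818182]), 440) yel (np.float64(8.958608865795753), array([ 90.92920354, 397.7699115 ]), 113)
4 271 373 57 [130.3   1.1  57.5] [-27.1  29. ]
18 266 378 50 [122.7   0.7  54.2] [-30.1  31.7]
32 270 374 45 [114.9   1.2  49.1] [-29.2  31.3]
46 278 366 46 [107.5   0.9  45.8] [-24.6  26.8]
60 286 357 71 [100.    0.5  41.5] [-19.9  21.1]
74 310 347 38 [93.   4.6 42.5] [-5.6 15.3]
88 310 333 23 [85.6  0.7 33.7] [-5.6  6.8]
102 309 333 25 [78.6  0.3 29.8] [-6.1  6.7]
116 309 333 25 [71.6  0.3 26.9] [-6.   6.6]
130 309 333 25 [64.7  0.3 23.4] [-6.   6.6]
144 309 333 25 [57.9  0.3 20.1] [-6.   6.6]
158 309 332 23 [51.3 -0.1 16.6] [-5.9  5.9]
172 300 341 42 [47.3 -0.   2.1] [-9.9  9.9]
186 302 338 36 [40.5 -0.1  1.5] [-9.6  8.9]
200 300 340 41 [34.6 -0.3 -2.2] [-10.3   9.8]
214 302 338 37 [28.9 -0.3 -6.1] [-8.9  8.4]
```

```bash
python3 - <<'E'
import cv2
im=cv2.imread('pics/w12.png')[0:100,220:570]; cv2.imwrite('pics/w12c.png',cv2.resize(im,None,fx=2.2,fy=2.2))
im=cv2.imread('pics/w9.png')[0:100,220:570]; cv2.imwrite('pics/w9c.png',cv2.resize(im,None,fx=2.2,fy=2.2))
E
```

```text
(no output)
```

View pics/w12c.png

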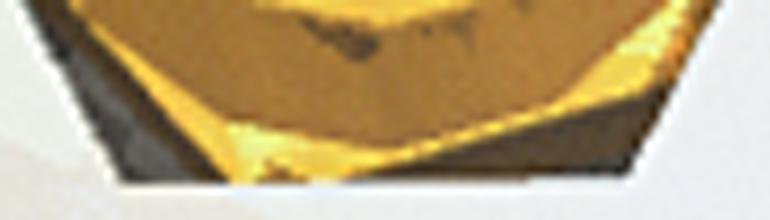

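The nut reads +5.4° in the mount frame, so it isn't lined up yet. It reached the stop with the ring wedged, then got dragged back as I lifted. The spanner also slipped in the pads and now pitches about 27° down. I'll level and re-grip it on the mat, then redo the last short stroke with less torque and a gentler release.

apply_moves --plan '[{"tx":0.0,"ty":0.0,"tz":-0.04,"yaw":0,"grip":-1},{"tx":-0.03,"ty":-0.03,"tz":-0.04,"yaw":0.08,"grip":-1},{"tx":-0.07,"ty":-0.065,"tz":-0.04,"yaw":0.2,"grip":-1},{"tx":-0.115,"ty":-0.105,"tz":-0.04,"yaw":0.32,"grip":-1},{"tx":-0.16,"ty":-0.143,"tz":-0.04,"yaw":0.44,"grip":-1},{"tx":-0.205,"ty":-0.182,"tz":-0.02,"yaw":0.56,"grip":-1},{"tx":-0.25,"ty":-0.22,"tz":0.0,"yaw":0.66,"grip":-1},{"tx":-0.284,"ty":-0.253,"tz":0.02,"yaw":0.689,"grip":-1}]' --force 50

```text
time: 21.02
tool_pos: [0.4734, -0.3533, 0.1363]
tool_rot: [3.141, 0.0, 1.313]
contact_force: [0.1, -0.1, -2.3]
opening: 0.0176
```

apply_moves --plan '[{"tx":0,"ty":0,"tz":0,"yaw":0,"grip":-1},{"tx":0,"ty":0,"tz":0,"yaw":0,"grip":-1}]'

```text
time: 21.28
tool_pos: [0.4742, -0.3505, 0.137]
tool_rot: [-3.141, -0.001, 1.315]
contact_force: [0.4, 0.6, -2.7]
opening: 0.0179
```

```bash
python3 - <<'E'
from h import *
im,d=robot.read_camera('wrist'); save('w14',im); im,d=robot.read_camera('side'); save('s14',im,(180,380,240,520),2.8);show(); print(delta([.4745,-.3512,.0085],1.316))
E
```

```text
t 21.38 pos [ 0.4749 -0.3498  0.1377] yaw 1.3173 tilt [3.141 0.   ] F [ 0.2 -0.  -1.9] M [-0.12 -0.02 -0.  ] op 0.0176 HEAD off/th/under [ -88.9 -335.9] -24.53 132.2
(array([-0.0015, -0.    ,  0.1292]), np.float64(0.001281956009192342))
```

View pics/w14.png

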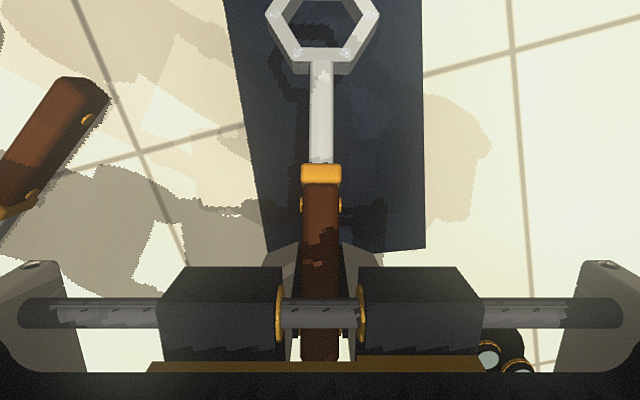

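View pics/s14.png

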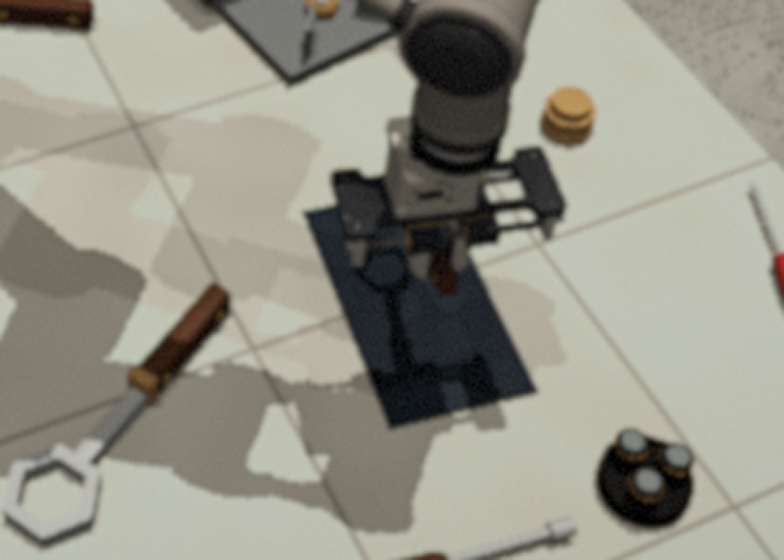

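apply_moves --plan '[{"tx":0,"ty":0,"tz":0.03,"yaw":0,"grip":-1},{"tx":0,"ty":0,"tz":0.05,"yaw":0,"grip":-1},{"tx":0,"ty":0,"tz":0.062,"yaw":0,"grip":-1},{"tx":0,"ty":0,"tz":0.07,"yaw":0,"grip":-1},{"tx":0,"ty":0,"tz":0.078,"yaw":0,"grip":-1},{"tx":0,"ty":0,"tz":0.086,"yaw":0,"grip":-1}]' --force 25

```text
time: 22.12
tool_pos: [0.4745, -0.3511, 0.0515]
tool_rot: [3.14, 0.001, 1.316]
contact_force: [-0.8, -1.9, 1.0]
opening: 0.018
```

```bash
python3 - <<'E'
from h import *
show()
im,d=robot.read_camera('wrist'); save('w15',im)
E
```

```text
t 22.12 pos [ 0.4745 -0.3511  0.0515] yaw 1.3156 tilt [3.14e+00 1.00e-03] F [-0.8 -1.9  1. ] M [-0.09 -0.03 -0.06] op 0.018 HEAD off/th/under [ -89.1 -337.3] -24.62 46.0
```

View pics/w15.png

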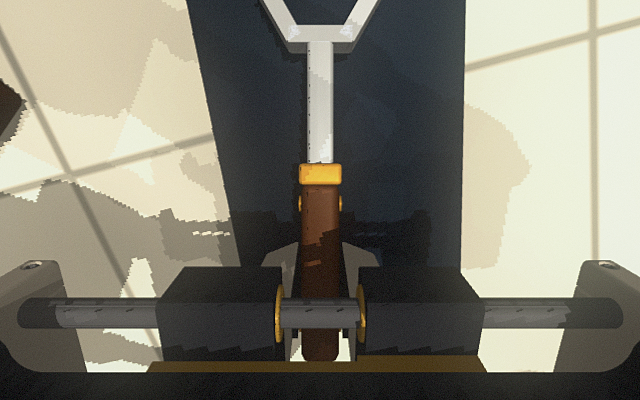

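Pivoting back gently, so I'll continue down.

apply_moves --plan '[{"tx":0,"ty":0,"tz":0.008,"yaw":0,"grip":-1},{"tx":0,"ty":0,"tz":0.016,"yaw":0,"grip":-1},{"tx":0,"ty":0,"tz":0.024,"yaw":0,"grip":-1},{"tx":0,"ty":0,"tz":0.031,"yaw":0,"grip":-1},{"tx":0,"ty":0,"tz":0.036,"yaw":0,"grip":-1},{"tx":0,"ty":0,"tz":0.039,"yaw":0,"grip":-1},{"tx":0,"ty":0,"tz":0.041,"yaw":0,"grip":-1},{"tx":0,"ty":0,"tz":0.041,"yaw":0,"grip":-1}]'

```text
time: 23.18
tool_pos: [0.4741, -0.3506, 0.0102]
tool_rot: [-3.141, -0.0, 1.316]
contact_force: [-0.2, -1.0, 0.7]
opening: 0.018
```

```bash
python3 - <<'E'
from h import *
show()
im,d=robot.read_camera('wrist'); save('w16',im); cal=robot.get_calibration('wrist'); s=robot.observe()
P=cloud(cal,d)
for r in [20,40,70,100,130,150,175,200,220]:
    m=(P[r,:,2]>.009)&(np.arange(640)>295)&(np.arange(640)<345)
    print(r,np.round(P[r][m].mean(0),4),m.sum())
E
```

```text
t 23.18 pos [ 0.4741 -0.3506  0.0102] yaw 1.3159 tilt [-3.141 -0.   ] F [-0.2 -1.   0.7] M [-0.   -0.03  0.01] op 0.018 HEAD off/th/under [ -89.6 -336.8] -24.61 4.7
20 [ 0.5017 -0.2439  0.0194] 49
40 [ 0.4997 -0.2503  0.0169] 32
70 [ 0.4966 -0.2612  0.0172] 31
100 [ 0.4939 -0.2727  0.0225] 30
130 [ 0.4907 -0.2848  0.0174] 30
150 [ 0.4883 -0.2931  0.0178] 29
175 [ 0.4863 -0.3015  0.0291] 48
200 [ 0.4833 -0.3125  0.0277] 45
220 [ 0.4812 -0.321   0.0289] 40
```

View pics/w16.png

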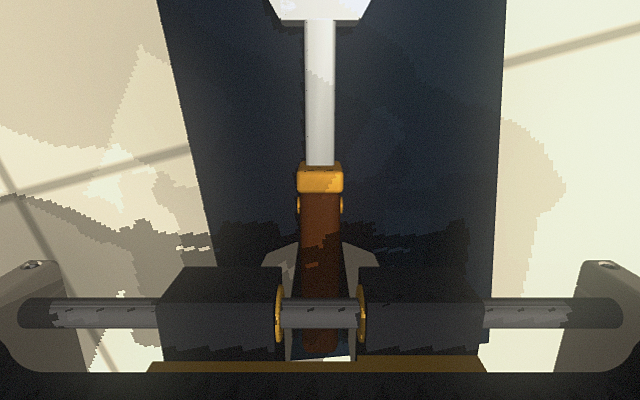

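apply_moves --plan '[{"tx":0,"ty":0,"tz":0,"yaw":0,"grip":-0.3},{"tx":0,"ty":0,"tz":0,"yaw":0,"grip":-0.3},{"tx":0.006,"ty":0,"tz":0,"yaw":0,"grip":-0.3},{"tx":0.012,"ty":0,"tz":0.002,"yaw":0,"grip":-0.3},{"tx":0.012,"ty":0,"tz":0.003,"yaw":0,"grip":-0.3},{"tx":0.012,"ty":0,"tz":0.003,"yaw":0,"grip":-1},{"tx":0.012,"ty":0,"tz":0.003,"yaw":0,"grip":-1},{"tx":0.012,"ty":0,"tz":0.003,"yaw":0,"grip":-1}]' --force 60

```text
time: 24.22
tool_pos: [0.4771, -0.3392, 0.0072]
tool_rot: [3.141, 0.0, 1.316]
contact_force: [-0.4, 0.1, 0.4]
opening: 0.0173
```

apply_moves --plan '[{"tx":0,"ty":0,"tz":0,"yaw":0,"grip":-1},{"tx":0,"ty":0,"tz":-0.02,"yaw":0,"grip":-1},{"tx":0,"ty":0,"tz":-0.06,"yaw":0,"grip":-1},{"tx":0,"ty":0,"tz":-0.1,"yaw":0,"grip":-1},{"tx":0,"ty":0,"tz":-0.1,"yaw":0,"grip":-1},{"tx":0,"ty":0,"tz":-0.1,"yaw":0,"grip":-1}]' --force 60

```text
time: 24.98
tool_pos: [0.4764, -0.3385, 0.106]
tool_rot: [-3.14, -0.001, 1.316]
contact_force: [-0.4, 0.8, -3.5]
opening: 0.0178
```

```bash
python3 - <<'E'
from h import *
im,d=robot.read_camera('wrist'); cal=robot.get_calibration('wrist'); save('w17',im); save('w17c',im,(0,60,240,400),5);np.savez('pics/w17.npz',im=im,d=d); show(); s=robot.observe()
P=cloud(cal,d); y=s['tool_rot'][2]; p=s['tool_pos']
D=P-p; T=np.stack([D[...,0]*np.cos(y)+D[...,1]*np.sin(y),D[...,0]*np.sin(y)-D[...,1]*np.cos(y),-D[...,2]],-1)
for r in list(range(1,60,3))+list(range(60,220,20)):
    m=(np.abs(T[r,:,1])<.03)&(T[r,:,2]<.03)&(d[r]>0)
    if m.any():
        cc=np.where(m)[0]; t=T[r][m]; print(r,cc.min(),cc.max(),len(cc),np.round(t.mean(0)*1e3,1),np.round([t[:,1].min()*1e3,t[:,1].max()*1e3],1))
E
```

```text
t 25.02 pos [ 0.4762 -0.3383  0.1055] yaw 1.3158 tilt [-3.139e+00 -1.000e-03] F [ 0.4 -0.6 -2.3] M [-0.12 -0.07 -0.  ] op 0.0174 HEAD off/th/under [ -87.5 -324.5] -24.61 100.0
1 251 387 48 [116.8  -0.7  -8.9] [-27.   25.5]
4 254 385 47 [ 1.158e+02 -1.000e-01 -8.800e+00] [-25.8  25. ]
7 255 384 47 [114.8  -0.9  -8.7] [-25.5  24.5]
10 257 382 47 [113.8  -0.2  -8.7] [-24.5  23.8]
13 258 380 48 [112.8  -0.7  -8.6] [-24.4  23.1]
16 260 378 47 [111.7  -1.   -8.6] [-23.5  22.4]
19 262 377 47 [110.6  -0.2  -8.8] [-22.9  21.9]
22 263 375 48 [109.6  -0.7  -8.7] [-22.6  21.3]
25 265 373 47 [108.5  -0.9  -8.7] [-21.9  20.5]
28 267 372 47 [107.4  -0.2  -9. ] [-21.   20.2]
31 268 370 103 [106.4  -0.7  -8.7] [-20.8  19.6]
34 270 368 99 [105.3  -0.7  -8.6] [-20.1  18.7]
37 272 367 95 [104.2  -0.4  -8.7] [-19.3  18.5]
40 274 365 92 [103.2  -0.5  -8.7] [-18.6  17.6]
43 275 363 89 [102.1  -0.7  -8.6] [-18.2  16.8]
46 277 362 86 [101.   -0.5  -8.7] [-17.4  16.6]
49 279 359 81 [99.9 -0.7 -8.8] [-16.7  15.2]
52 281 358 78 [98.8 -0.5 -8.2] [-16.6  15.4]
55 285 354 70 [98.3 -0.5 -1.4] [-15.6  14.6]
58 304 335 32 [96.5 -0.5 -8.7] [-6.8  5.8]
60 304 335 32 [95.8 -0.5 -8.6] [-6.8  5.8]
80 304 334 31 [88.2 -0.7 -8.6] [-6.9  5.6]
100 304 334 30 [80.3 -0.5 -8.3] [-7.1  5.7]
120 305 334 30 [72.1 -0.5 -8.5] [-6.7  5.8]
140 305 334 30 [63.6 -0.5 -8.5] [-6.9  5.8]
160 305 333 29 [54.8 -0.7 -8.5] [-7.   5.5]
180 306 333 28 [45.7 -0.5 -8.5] [-6.6  5.6]
200 297 342 46 [ 39.8  -0.5 -19.4] [-10.1   9.3]
```

View pics/w17.png

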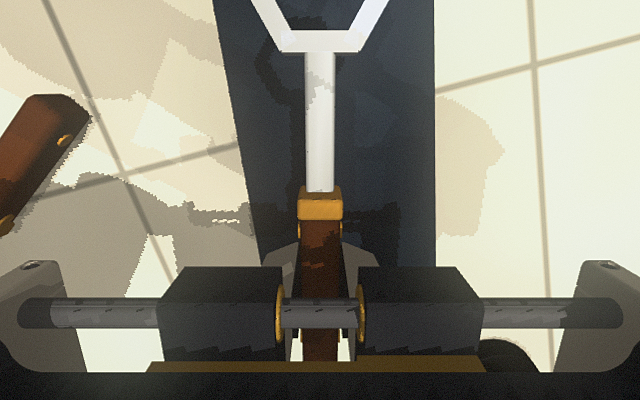

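```bash
sed -i 's/^NUT=.*/NUT=np.array([.5951,.1120]); RT=(.1262,-.0006); UND=.0053; MY=10.0/' h.py; python3 - <<'E'
from h import *
print(tcp_for(33,.07),delta(*tcp_for(33,.07)))
E
```

```text
(array([0.68160701, 0.02011236, 0.0753    ]), np.float64(2.321287905152458)) (array([0.3986, 0.1084, 0.0302]), np.float64(-1.0055122687847842))
```

apply_moves --plan '[{"tx":0.03,"ty":0.008,"tz":-0.03,"yaw":-0.08,"grip":-1},{"tx":0.08,"ty":0.022,"tz":-0.04,"yaw":-0.2,"grip":-1},{"tx":0.135,"ty":0.037,"tz":-0.04,"yaw":-0.34,"grip":-1},{"tx":0.19,"ty":0.052,"tz":-0.04,"yaw":-0.48,"grip":-1},{"tx":0.245,"ty":0.067,"tz":-0.04,"yaw":-0.62,"grip":-1},{"tx":0.3,"ty":0.082,"tz":-0.04,"yaw":-0.76,"grip":-1},{"tx":0.355,"ty":0.097,"tz":-0.04,"yaw":-0.9,"grip":-1},{"tx":0.3986,"ty":0.1084,"tz":-0.03,"yaw":-1.0055,"grip":-1}]'

```text
time: 26.02
tool_pos: [0.6831, 0.0217, 0.1354]
tool_rot: [-3.141, -0.001, 2.326]
contact_force: [0.2, 0.1, -3.0]
opening: 0.0175
```

apply_moves --plan '[{"tx":0,"ty":0,"tz":0.03,"yaw":0,"grip":-1},{"tx":0,"ty":0,"tz":0.06,"yaw":0,"grip":-1},{"tx":0,"ty":0,"tz":0.06,"yaw":0,"grip":-1},{"tx":0,"ty":0,"tz":0.06,"yaw":0,"grip":-1}]'

```text
time: 26.52
tool_pos: [0.6828, 0.0191, 0.0773]
tool_rot: [-3.142, 0.0, 2.321]
contact_force: [0.3, 0.1, -2.0]
opening: 0.0177
```

```bash
python3 - <<'E'
from h import *
im,d=robot.read_camera('wrist'); save('w18',im,(0,60,240,400),5); show(); print(delta(*tcp_for(33,.029)))
E
```

```text
t 26.57 pos [0.6833 0.019  0.0782] yaw 2.3209 tilt [3.141e+00 1.000e-03] F [-0.1 -0.7 -1.2] M [-0.09 -0.23  0.02] op 0.0173 HEAD off/th/under [ 1.7 -1. ] 32.98 72.9
(array([ 0.0019, -0.0005,  0.0439]), np.float64(-0.0003616705096765038))
```

View pics/w18.png

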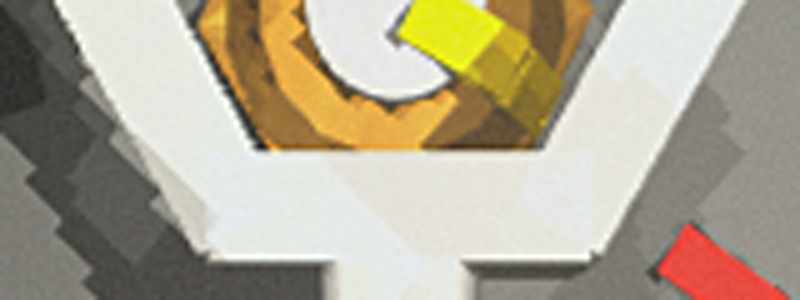

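```bash
python3 - <<'E'
from h import *
cal=robot.get_calibration('wrist');s=robot.observe();y=s['tool_rot'][2];tx=np.array([np.cos(y),np.sin(y)])
z=.0782
for n in (NUT,NUT+head(s)[0]/1e3):
    a=proj(cal,[*(n-.009*tx),.042]); b=proj(cal,[*(n-.0195*tx),z+.0087]); print(np.round(a,1),np.round(b,1),'diff',b[0]-a[0])
print('measured stud row',103/5,'ring',151/5, 'diff',48/5,'cols',240+388/5,240+400/5)
E
```

```text
[ 18.7 318. ] [ 26.  317.7] diff 7.28100833676395
[ 22.8 319.1] [ 31.3 319.2] diff 8.465827220502131
measured stud row 20.6 ring 30.2 diff 9.6 cols 317.6 320.0
```

apply_moves --plan '[{"tx":0.001,"ty":-0.0008,"tz":0.015,"yaw":0,"grip":-1},{"tx":0.001,"ty":-0.0008,"tz":0.027,"yaw":0,"grip":-1},{"tx":0.001,"ty":-0.0008,"tz":0.034,"yaw":0,"grip":-1},{"tx":0.001,"ty":-0.0008,"tz":0.038,"yaw":0,"grip":-1},{"tx":0.001,"ty":-0.0008,"tz":0.042,"yaw":0,"grip":-1},{"tx":0.001,"ty":-0.0008,"tz":0.046,"yaw":0,"grip":-1},{"tx":0.001,"ty":-0.0008,"tz":0.049,"yaw":0,"grip":-1},{"tx":0.001,"ty":-0.0008,"tz":0.049,"yaw":0,"grip":-1}]'

```text
time: 27.58
tool_pos: [0.6812, 0.0195, 0.028]
tool_rot: [-3.141, -0.0, 2.321]
contact_force: [-0.2, -0.1, -2.5]
opening: 0.0176
```

```bash
python3 - <<'E'
from h import *
im,d=robot.read_camera('wrist'); save('w19',im,(0,100,220,420),4); show()
E
```

```text
t 27.62 pos [0.6813 0.0195 0.0282] yaw 2.3213 tilt [-3.142  0.   ] F [ 0.1 -0.3 -2.3] M [-0.09 -0.21 -0.02] op 0.0174 HEAD off/th/under [-0.3 -0.6] 33.0 22.9
```

View pics/w19.png

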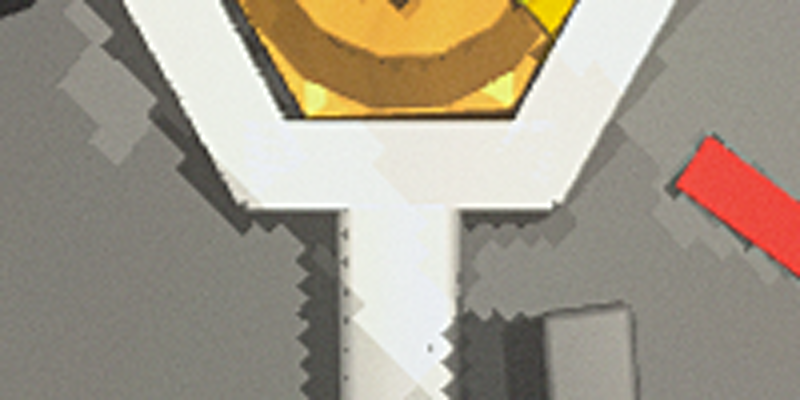

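apply_moves --plan '[{"tx":0.0003,"ty":-0.0088,"tz":0,"yaw":0.07,"grip":-1},{"tx":0.0012,"ty":-0.0176,"tz":0,"yaw":0.14,"grip":-1},{"tx":0.0028,"ty":-0.0263,"tz":0,"yaw":0.21,"grip":-1},{"tx":0.0028,"ty":-0.0263,"tz":0,"yaw":0.21,"grip":-1}]'

```text
time: 28.12
tool_pos: [0.6603, 0.0036, 0.0286]
tool_rot: [3.141, 0.0, 2.111]
contact_force: [0.9, 0.4, -3.5]
opening: 0.0176
```

```bash
python3 - <<'E'
from h import *
im,d=robot.read_camera('wrist'); save('w20',im,(0,100,220,420),4); show()
E
```

```text
t 28.18 pos [0.6604 0.0037 0.0285] yaw 2.1124 tilt [3.141 0.   ] F [ 0.1  0.2 -2.7] M [-0.05 -0.28 -0.12] op 0.0175 HEAD off/th/under [-0.3 -0.5] 21.03 23.2
```

View pics/w20.png

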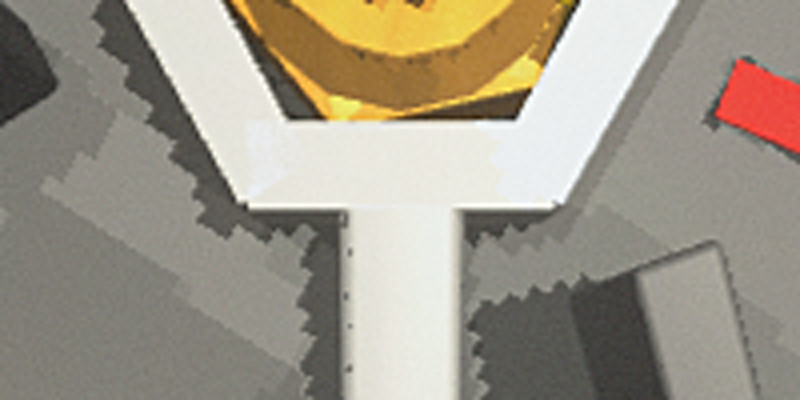

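```bash
cat >> h.py <<'E'
def edge(a,b,crop=(0,220),s=4,z=.034):
    cal=robot.get_calibration('wrist')
    A,B=[atz(cal,(crop[0]+(y+.5)/s-.5,crop[1]+(x+.5)/s-.5),z)[:2] for x,y in (a,b)]
    d=B-A; e=np.degrees(np.arctan2(d[1],d[0])); return e-MY, (e-MY+30)%60-30, A,B
E
python3 - <<'E'
from h import *
im=cv2.imread('pics/w20.png'); cv2.imwrite('pics/w20c.png',im[0:140,220:600].repeat(2,0).repeat(2,1))
E
```

```text
(no output)
```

View pics/w20c.png

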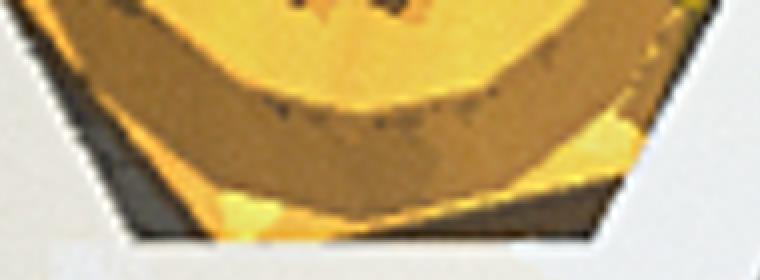

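```bash
python3 - <<'E'
from h import *
print(edge((407.5,115),(530,89)), 'nut a = edge angle mod60 -30 ->')
print('ring flat',edge((290,121),(515,121),z=.0285+.0087))
E
```

```text
(np.float64(31.885415763859896), np.float64(-28.114584236140104), array([0.604917  , 0.09652712]), array([0.61419965, 0.1048517 ])) nut a = edge angle mod60 -30 ->
ring flat (np.float64(21.03451530993466), np.float64(21.034515309934662), array([0.5955146 , 0.08966813]), array([0.61450725, 0.10109564]))
```

apply_moves --plan '[{"tx":0.0,"ty":-0.0025,"tz":0,"yaw":0.02,"grip":-1},{"tx":0.0001,"ty":-0.0044,"tz":0,"yaw":0.035,"grip":-1},{"tx":0.0001,"ty":-0.0044,"tz":0,"yaw":0.035,"grip":-1}]'

```text
time: 28.55
tool_pos: [0.6566, 0.0015, 0.0284]
tool_rot: [3.141, 0.0, 2.076]
contact_force: [1.4, 0.7, -2.1]
opening: 0.0177
```

```bash
python3 - <<'E'
from h import *
show();im,d=robot.read_camera('wrist'); save('w21',im,(0,40,270,380),7); show()
E
```

```text
t 28.55 pos [0.6566 0.0015 0.0284] yaw 2.0763 tilt [3.141 0.   ] F [ 1.4  0.7 -2.1] M [ 0.11 -0.45 -0.02] op 0.0177 HEAD off/th/under [-0.1 -0.4] 18.96 23.1
t 28.6 pos [0.6566 0.0015 0.0284] yaw 2.0764 tilt [3.141 0.   ] F [ 1.9  1.2 -1.6] M [ 0.06 -0.57 -0.01] op 0.0174 HEAD off/th/under [-0.1 -0.4] 18.97 23.1
```

View pics/w21.png

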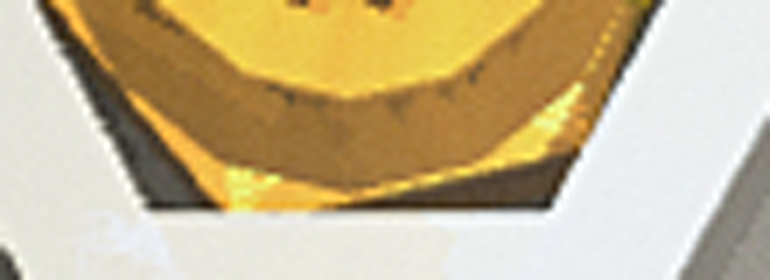

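```bash
python3 - <<'E'
from h import *
print(edge((360,198),(572,150),crop=(0,270),s=7)[0]-30)
E
```

```text
0.5243122060808645
```

apply_moves --plan '[{"tx":0.0,"ty":-0.0025,"tz":0,"yaw":0.02,"grip":-1},{"tx":0.0001,"ty":-0.0044,"tz":0,"yaw":0.035,"grip":-1},{"tx":0.0001,"ty":-0.0044,"tz":0,"yaw":0.035,"grip":-1}]'

```text
time: 28.98
tool_pos: [0.6528, -0.0006, 0.0284]
tool_rot: [3.141, 0.0, 2.041]
contact_force: [3.8, 1.9, -2.6]
opening: 0.0176
```

```bash
python3 - <<'E'
from h import *
show();im,d=robot.read_camera('wrist'); save('w22',im,(0,40,270,380),7); show()
E
```

```text
t 28.98 pos [ 6.528e-01 -6.000e-04  2.840e-02] yaw 2.041 tilt [3.141 0.   ] F [ 3.8  1.9 -2.6] M [ 0.26 -0.81  0.05] op 0.0176 HEAD off/th/under [-0.  -0.3] 16.94 23.1
t 29.02 pos [ 6.528e-01 -6.000e-04  2.840e-02] yaw 2.0413 tilt [3.141 0.   ] F [ 3.3  1.6 -2.5] M [ 0.24 -0.83 -0.02] op 0.0173 HEAD off/th/under [-0.1 -0.4] 16.96 23.1
```

View pics/w22.png

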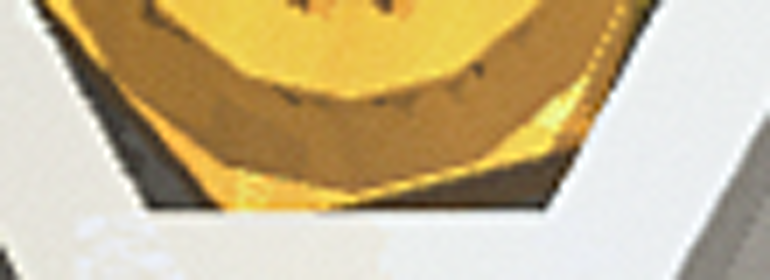

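```bash
python3 - <<'E'
from h import *
for n in ['w21','w22']:
    im=cv2.imread(f'pics/{n}.png'); cv2.imwrite(f'pics/{n}c.png',cv2.resize(im[120:230,180:600],None,fx=1.9,fy=1.9))
E
python3 - <<'E'
import cv2,numpy as np
a=cv2.imread('pics/w21c.png');b=cv2.imread('pics/w22c.png');cv2.imwrite('pics/cmp.png',np.vstack([a,b]))
E
```

```text
(no output)
```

View pics/cmp.png

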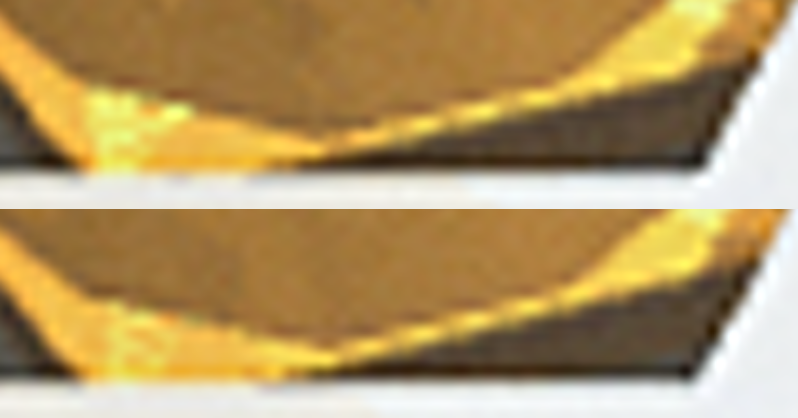

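apply_moves --plan '[{"tx":0.0,"ty":-0.0022,"tz":0,"yaw":0.0175,"grip":-1},{"tx":0.0,"ty":-0.0022,"tz":0,"yaw":0.0175,"grip":-1},{"tx":0.0,"ty":-0.0022,"tz":0,"yaw":0.0175,"grip":-1}]'

```text
time: 29.4
tool_pos: [0.651, -0.0015, 0.0284]
tool_rot: [3.14, 0.001, 2.023]
contact_force: [4.2, 2.7, -3.1]
opening: 0.0177
```

```bash
python3 - <<'E'
from h import *
show()
E
```

```text
t 29.4 pos [ 0.651  -0.0015  0.0284] yaw 2.0235 tilt [3.14e+00 1.00e-03] F [ 4.2  2.7 -3.1] M [ 0.36 -1.    0.17] op 0.0177 HEAD off/th/under [ 0.1 -0.3] 15.94 23.1
```

apply_moves --plan '[{"tx":0.0,"ty":0.0044,"tz":0,"yaw":-0.035,"grip":-1},{"tx":0.0003,"ty":0.0088,"tz":0,"yaw":-0.07,"grip":-1},{"tx":0.0003,"ty":0.0088,"tz":0,"yaw":-0.07,"grip":-1}]'

```text
time: 29.78
tool_pos: [0.6582, 0.0024, 0.028]
tool_rot: [-3.141, 0.0, 2.095]
contact_force: [1.7, -0.5, -2.8]
opening: 0.0171
```

```bash
python3 - <<'E'
from h import *
show();im,d=robot.read_camera('wrist'); save('w23',im,(0,40,270,380),7); show()
E
```

```text
t 29.77 pos [0.6582 0.0024 0.028 ] yaw 2.0947 tilt [-3.141  0.   ] F [ 1.7 -0.5 -2.8] M [-0.03 -0.47 -0.16] op 0.0171 HEAD off/th/under [-0.5 -0.6] 20.02 22.7
t 29.82 pos [0.6581 0.0024 0.028 ] yaw 2.0939 tilt [-3.141  0.   ] F [ 1.6  1.  -2.4] M [-0.05 -0.5  -0.16] op 0.0177 HEAD off/th/under [-0.5 -0.6] 19.97 22.7
```

View pics/w23.png

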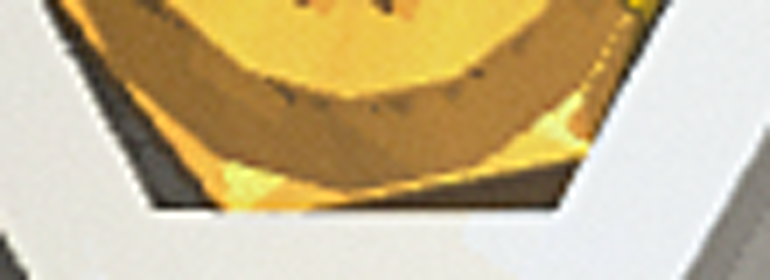

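apply_moves --plan '[{"tx":0.0,"ty":0.0044,"tz":0,"yaw":-0.035,"grip":-1},{"tx":0.0003,"ty":0.0088,"tz":0,"yaw":-0.07,"grip":-1},{"tx":0.0003,"ty":0.0088,"tz":0,"yaw":-0.07,"grip":-1}]'

```text
time: 30.2
tool_pos: [0.6655, 0.0075, 0.0279]
tool_rot: [-3.141, -0.001, 2.165]
contact_force: [0.6, -0.1, -2.5]
opening: 0.0174
```

```bash
python3 - <<'E'
from h import *
show();im,d=robot.read_camera('wrist'); save('w24',im,(0,40,270,380),7); show()
E
```

```text
t 30.2 pos [0.6655 0.0075 0.0279] yaw 2.165 tilt [-3.141e+00 -1.000e-03] F [ 0.6 -0.1 -2.5] M [-0.04 -0.25 -0.04] op 0.0174 HEAD off/th/under [-0.7 -0.3] 24.04 22.6
t 30.25 pos [0.6654 0.0074 0.0279] yaw 2.1643 tilt [-3.141e+00 -1.000e-03] F [ 0.1  0.5 -2. ] M [-0.01 -0.3  -0.04] op 0.0172 HEAD off/th/under [-0.7 -0.3] 24.0 22.6
```

View pics/w24.png

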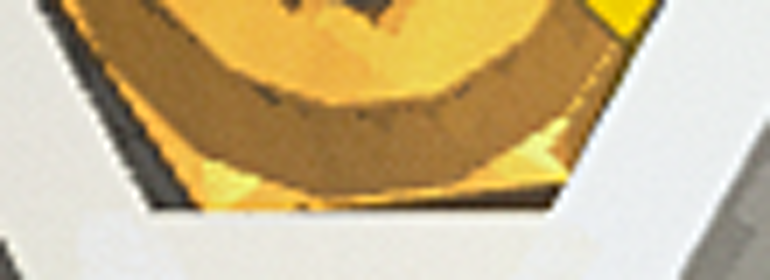

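apply_moves --plan '[{"tx":0.0,"ty":0.0044,"tz":0,"yaw":-0.035,"grip":-1},{"tx":0.0003,"ty":0.0096,"tz":0,"yaw":-0.075,"grip":-1},{"tx":0.0003,"ty":0.0096,"tz":0,"yaw":-0.075,"grip":-1}]'

```text
time: 30.62
tool_pos: [0.6738, 0.0132, 0.0281]
tool_rot: [3.142, 0.0, 2.24]
contact_force: [0.1, 0.7, -2.3]
opening: 0.0173
```

```bash
python3 - <<'E'
from h import *
show();im,d=robot.read_camera('wrist'); save('w25',im,(0,40,270,380),7); show()
E
```

```text
t 30.62 pos [0.6738 0.0132 0.0281] yaw 2.24 tilt [3.142 0.   ] F [ 0.1  0.7 -2.3] M [-0.03 -0.2  -0.03] op 0.0173 HEAD off/th/under [-0.1 -0.2] 28.34 22.8
t 30.68 pos [0.6735 0.013  0.0281] yaw 2.2392 tilt [-3.141 -0.   ] F [ 0.4  0.3 -3.1] M [-0.05 -0.23 -0.01] op 0.0176 HEAD off/th/under [-0.3 -0.3] 28.3 22.8
```

View pics/w25.png

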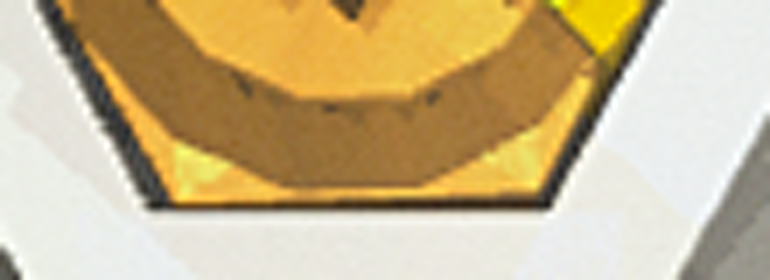

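apply_moves --plan '[{"tx":0,"ty":0,"tz":-0.01,"yaw":0,"grip":-1},{"tx":0,"ty":0,"tz":-0.025,"yaw":0,"grip":-1},{"tx":0,"ty":0,"tz":-0.06,"yaw":0,"grip":-1},{"tx":0,"ty":0,"tz":-0.1,"yaw":0,"grip":-1},{"tx":0.015,"ty":-0.02,"tz":-0.13,"yaw":0.06,"grip":-1},{"tx":0.04,"ty":-0.05,"tz":-0.13,"yaw":0.16,"grip":-1},{"tx":0.0554,"ty":-0.0685,"tz":-0.13,"yaw":0.234,"grip":-1},{"tx":0.0554,"ty":-0.0685,"tz":-0.13,"yaw":0.234,"grip":-1}]'

```text
time: 31.68
tool_pos: [0.5845, 0.0139, 0.1601]
tool_rot: [3.14, 0.001, 2.005]
contact_force: [0.9, 0.2, -1.9]
opening: 0.0174
```

apply_moves --plan '[{"tx":0,"ty":0,"tz":0,"yaw":0,"grip":-1},{"tx":0,"ty":0,"tz":0,"yaw":0,"grip":-1}]'

```text
time: 31.92
tool_pos: [0.5863, 0.0137, 0.1584]
tool_rot: [3.141, 0.001, 2.005]
contact_force: [-0.7, 0.4, -2.8]
opening: 0.0174
```

```bash
python3 - <<'E'
from h import *
im,d=robot.read_camera('wrist'); save('w26',im,(30,130,330,430),8);save('w26f',im); np.savez('pics/w26.npz',im=im,d=d); show()
E
```

```text
t 31.98 pos [0.5861 0.0137 0.1581] yaw 2.0052 tilt [3.141 0.   ] F [ 0.   0.1 -2.2] M [-0.06 -0.18  0.03] op 0.0171 HEAD off/th/under [-62.6  16. ] 14.89 152.8
```

View pics/w26.png

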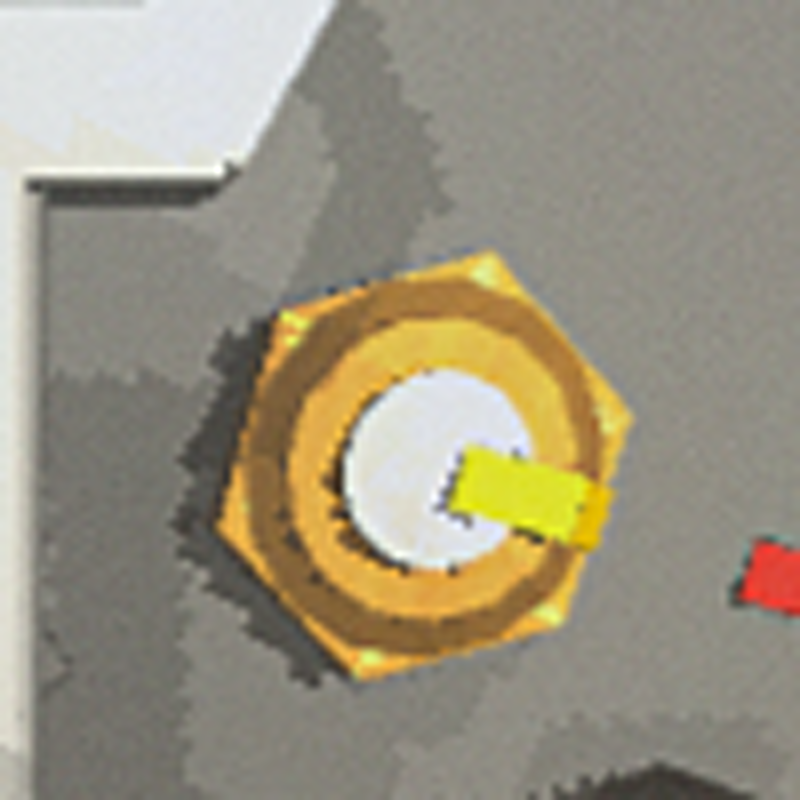

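View pics/w26f.png

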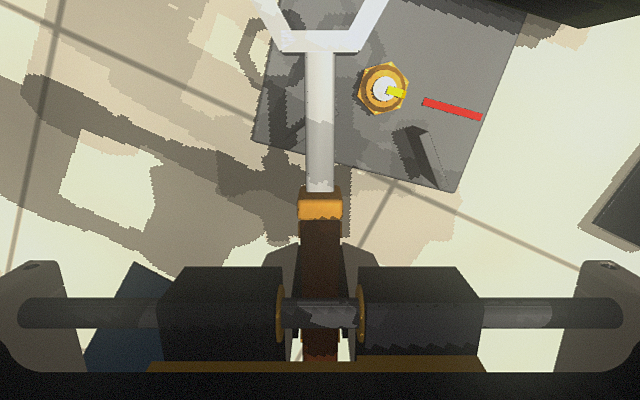

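```bash
python3 - <<'E'
from h import *
cal=robot.get_calibration('wrist')
C=[(492,250),(634,418),(562,628),(358,680),(218,525),(280,318)]
X=np.array([atz(cal,(30+(y+.5)/8-.5,330+(x+.5)/8-.5),.034)[:2] for x,y in C]); c=X.mean(0); D=X-c
a=np.degrees(np.arctan2(D[:,1],D[:,0])); print(c,np.linalg.norm(D,axis=1),a)
f=np.degrees(np.angle(np.exp(1j*np.radians(6*a)).mean()))/6
print('flat in mount',f+30-MY)
im=np.load('pics/w26.npz')['im'];hsv=cv2.cvtColor(im,cv2.COLOR_RGB2HSV)
def ax(m,z):
    X=np.array([atz(cal,r,z)[:2] for r in np.argwhere(m)]); q=X.mean(0); v=np.linalg.svd(X-q)[2][0]; return np.degrees(np.arctan(v[1]/v[0])),np.degrees(np.arctan2(*(q-c)[::-1]))
m=((hsv[...,0]<6)|(hsv[...,0]>174))&(hsv[...,1]>170)&(hsv[...,2]>100); m[130:]=0
y=(hsv[...,0]>27)&(hsv[...,0]<33)&(hsv[...,1]>200)&(hsv[...,2]>200);y[:60]=0;y[130:]=0;y[:,:360]=0;y[:,412:]=0
print('red',ax(m,.02),'yel',ax(y,.04))
show(); print(delta([.4771,-.3392,.05],1.316))
E
```

```text
[0.59458273 0.11200905] [0.02094531 0.02083111 0.02076783 0.02052809 0.02062983 0.02040444] [ 100.02040561   38.89811275  -20.3441005   -80.60867753 -141.3137705
  160.94553588]
flat in mount -0.40084192855362133
red (np.float64(10.085184000524503), np.float64(10.200552877722561)) yel (np.float64(10.977693062813108), np.float64(11.167094845761268))
t 31.98 pos [0.5861 0.0137 0.1581] yaw 2.0052 tilt [3.141 0.   ] F [ 0.   0.1 -2.2] M [-0.06 -0.18  0.03] op 0.0171 HEAD off/th/under [-62.6  16. ] 14.89 152.8
(array([-0.2743, -0.2474,  0.1081]), np.float64(0.6891610511596165))
```

Aligned: the hex fit gives −0.4° and the yellow stripe lies within about 1° of the red one. Now laying the spanner back on the mat.

apply_moves --plan '[{"tx":-0.02,"ty":-0.018,"tz":0,"yaw":0.05,"grip":-1},{"tx":-0.06,"ty":-0.054,"tz":0,"yaw":0.15,"grip":-1},{"tx":-0.105,"ty":-0.095,"tz":0,"yaw":0.27,"grip":-1},{"tx":-0.15,"ty":-0.135,"tz":0,"yaw":0.39,"grip":-1},{"tx":-0.195,"ty":-0.176,"tz":0.02,"yaw":0.51,"grip":-1},{"tx":-0.235,"ty":-0.212,"tz":0.05,"yaw":0.62,"grip":-1},{"tx":-0.265,"ty":-0.238,"tz":0.08,"yaw":0.689,"grip":-1},{"tx":-0.2743,"ty":-0.2474,"tz":0.1,"yaw":0.689,"grip":-1}]'

```text
time: 32.98
tool_pos: [0.4752, -0.3417, 0.0563]
tool_rot: [-3.141, -0.0, 1.312]
contact_force: [-0.0, 0.1, -1.8]
opening: 0.0175
```

apply_moves --plan '[{"tx":0,"ty":0,"tz":0.01,"yaw":0,"grip":-1},{"tx":0,"ty":0,"tz":0.02,"yaw":0,"grip":-1},{"tx":0,"ty":0,"tz":0.02,"yaw":0,"grip":-1},{"tx":0,"ty":0,"tz":0.02,"yaw":0,"grip":-1}]'

```text
time: 33.48
tool_pos: [0.4771, -0.3387, 0.039]
tool_rot: [3.14, 0.001, 1.317]
contact_force: [-0.5, 0.5, -3.0]
opening: 0.0174
```

```bash
python3 - <<'E'
from h import *
show()
im,d=robot.read_camera('wrist'); save('w27',im); show();print(delta([.4771,-.3392,.009],1.316))
E
```

```text
t 33.48 pos [ 0.4771 -0.3387  0.039 ] yaw 1.317 tilt [3.14e+00 1.00e-03] F [-0.5  0.5 -3. ] M [-0.12 -0.05  0.01] op 0.0174 HEAD off/th/under [ -86.9 -328.4] -24.54 33.7
t 33.52 pos [ 0.477  -0.3389  0.0391] yaw 1.3168 tilt [3.14e+00 1.00e-03] F [ 0.4 -0.7 -2.1] M [-0.07 -0.04 -0.01] op 0.0178 HEAD off/th/under [ -86.9 -328.6] -24.55 33.8
(array([-0.0003,  0.0001,  0.0301]), np.float64(0.0007853476526467063))
```

View pics/w27.png

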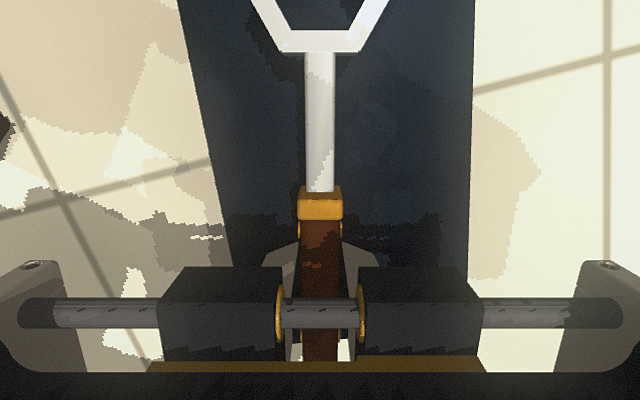

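Level and over the mat. I'm lowering slowly while watching the force.

apply_moves --plan '[{"tx":0,"ty":0,"tz":0.01,"yaw":0,"grip":-1},{"tx":0,"ty":0,"tz":0.02,"yaw":0,"grip":-1},{"tx":0,"ty":0,"tz":0.026,"yaw":0,"grip":-1},{"tx":0,"ty":0,"tz":0.029,"yaw":0,"grip":-1},{"tx":0,"ty":0,"tz":0.0305,"yaw":0,"grip":-1},{"tx":0,"ty":0,"tz":0.0305,"yaw":0,"grip":-1}]'

```text
time: 34.28
tool_pos: [0.4764, -0.3391, 0.0078]
tool_rot: [3.141, 0.0, 1.316]
contact_force: [-0.2, 0.0, -3.0]
opening: 0.0176
```

```bash
python3 - <<'E'
from h import *
show()
E
```

```text
t 34.27 pos [ 0.4764 -0.3391  0.0078] yaw 1.3158 tilt [3.141 0.   ] F [-0.2  0.  -3. ] M [-0.16 -0.08 -0.05] op 0.0176 HEAD off/th/under [ -87.5 -328.9] -24.61 2.5
```

apply_moves --plan '[{"tx":0,"ty":0,"tz":0.0007,"yaw":0,"grip":-1},{"tx":0,"ty":0,"tz":0.0014,"yaw":0,"grip":-1},{"tx":0,"ty":0,"tz":0.0014,"yaw":0,"grip":-1},{"tx":0,"ty":0,"tz":0.0014,"yaw":0,"grip":-1}]'

```text
time: 34.78
tool_pos: [0.4765, -0.3393, 0.0072]
tool_rot: [3.141, 0.001, 1.316]
contact_force: [-2.1, 1.0, 5.4]
opening: 0.0173
```

```bash
python3 - <<'E'
from h import *
show()
E
```

```text
t 34.77 pos [ 0.4765 -0.3393  0.0072] yaw 1.3158 tilt [3.141e+00 1.000e-03] F [-2.1  1.   5.4] M [0.19 0.29 0.01] op 0.0173 HEAD off/th/under [ -87.4 -329. ] -24.61 1.9
```

On the mat: the force reversed to +5 N. I'll open gently and retreat straight up.

apply_moves --plan '[{"tx":0,"ty":0,"tz":-0.0005,"yaw":0,"grip":-0.5},{"tx":0,"ty":0,"tz":-0.0005,"yaw":0,"grip":-0.2},{"tx":0,"ty":0,"tz":-0.0005,"yaw":0,"grip":0},{"tx":0,"ty":0,"tz":-0.01,"yaw":0,"grip":0},{"tx":0,"ty":0,"tz":-0.05,"yaw":0,"grip":0},{"tx":0,"ty":0,"tz":-0.1,"yaw":0,"grip":0},{"tx":0,"ty":0,"tz":-0.15,"yaw":0,"grip":0},{"tx":0,"ty":0,"tz":-0.19,"yaw":0,"grip":0}]' --force 30

```text
time: 35.78
tool_pos: [0.4765, -0.3392, 0.1994]
tool_rot: [3.139, 0.001, 1.316]
contact_force: [0.3, 0.6, 0.4]
opening: 0.0456
```

apply_moves --plan '[{"tx":-0.05,"ty":-0.04,"tz":-0.03,"yaw":0,"grip":0},{"tx":-0.1,"ty":-0.09,"tz":-0.03,"yaw":0,"grip":0},{"tx":-0.1,"ty":-0.12,"tz":-0.03,"yaw":0,"grip":0},{"tx":-0.1,"ty":-0.12,"tz":-0.03,"yaw":0,"grip":0}]'

```text
time: 36.28
tool_pos: [0.3327, -0.4059, 0.2273]
tool_rot: [3.141, 0.001, 1.312]
contact_force: [-0.1, -0.2, 0.5]
opening: 0.0458
```

```bash
python3 - <<'E'
from h import *
for c in ['wrist','top','side']:
    im,d=robot.read_camera(c); save(c+'_end',im); np.savez(f'pics/{c}_end.npz',im=im,d=d)
    if c=='top': save('top_nut_end',im,(110,230,240,480),3.3)
show()
E
```

```text
t 36.42 pos [ 0.3358 -0.4056  0.2268] yaw 1.316 tilt [3.14e+00 1.00e-03] F [ 0.5  0.3 -0.4] M [ 0.01 -0.1  -0.01] op 0.0458 HEAD off/th/under [-228.1 -395.3] -24.6 221.5
```

View pics/top_nut_end.png

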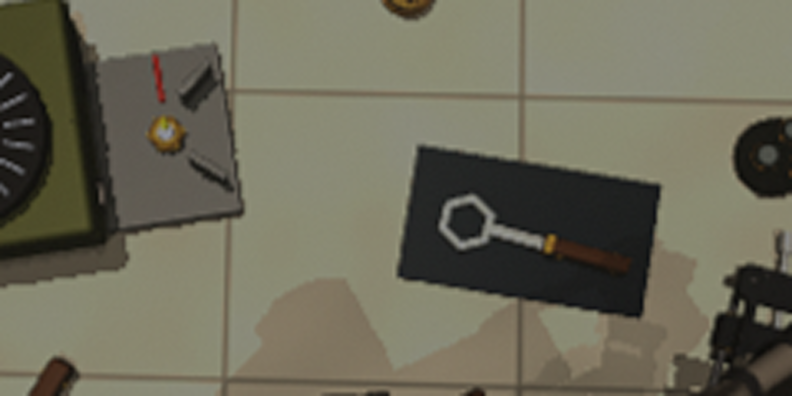

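View pics/side_end.png

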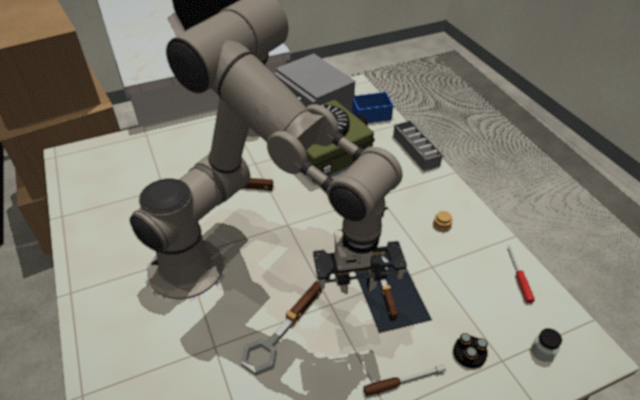

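View pics/wrist_end.png

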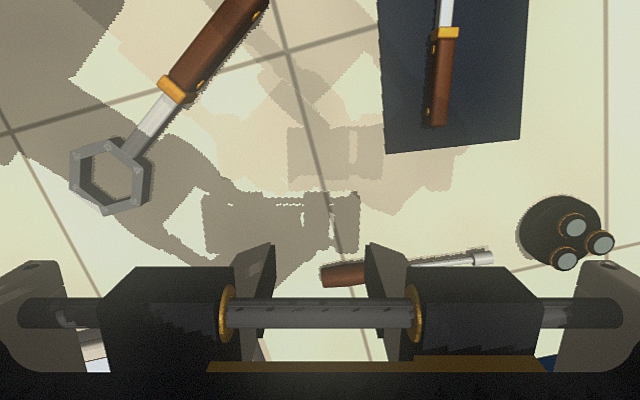

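The final pictures show the spanner flat on the mat, with its ring at crop (468,222). The yellow stripe points at the red one, at crop (165,125) and (158,78). The other tools haven't moved, and the gripper is clear and open.

```bash
python3 - <<'E'
from h import *
print(robot.hand_in())
E
```

```text
the job is handed in; nothing more can be done
None
```

The brass nut is tightened to its stop and the spanner is back flat on the mat. I handed the job in at about 36 s of the 72 s allowed.

- **Tightening:** I used the smallest of the three ring spanners, the one on the mat. It took two long strokes and two short ones, lifting the spanner off and reseating it each time.
- **The short stroke I repeated:** On the first one I pushed to about 8 N. When I lifted off, the nut still read 5.4° short and the spanner had tipped about 27° in the gripper. I set it down on the mat, gripped it again and repeated the stroke with less force and a stepwise release.
- **Nut alignment:** In the last close-up, the hexagon's outline put the nut within 0.4° of the red stripe, and the yellow stripe's direction was about 0.9° off, on the other side. In the last stroke the force rose while the nut had almost stopped turning, as it would against the stop.
- **Spanner and surroundings:** The spanner was released only once the mat was carrying it. In the last pictures the spanner lies flat and the gripper is clear. The helix, turret and nut driver look undisturbed. The arm never went near the canister, but I did not check it in a final picture.

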